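# Give the canisters back their lids

## Task

The wooden lids of the four stoneware canisters are piled in one stack, largest at the bottom. Take the stack apart and close every canister with the lid of its own size, plug down in the mouth and the disc lying flat on the rim. Leave the canisters, the clear shaker and the kitchen timer standing where they are.

Things in the scene. Friction and masses are not known exactly. Their poses are not given: they have to be found in the camera images.
- disc_large (a point): largest of four round wooden lids, at the start at the bottom of the stack. Disc 69 mm in diameter, 14 mm thick, with a paler tapered plug 10 mm deep under it (52 mm across at the disc, 41 mm at its flat foot). Point: centre of the disc, 7 mm below the lid's top, 17 mm above its foot. z: lid's axis, up. Grip the disc across its diameter. Stacked foot on top, within 3 mm of centred.
- disc_middle (a point): second largest of four round wooden lids, at the start second from the bottom. Disc 60 mm in diameter, 14 mm thick, with a paler tapered plug 10 mm deep under it (43 mm across at the disc, 32 mm at its flat foot). Point: centre of the disc, 7 mm below the lid's top, 17 mm above its foot. z: lid's axis, up. Grip the disc across its diameter. Stacked foot on top, within 3 mm of centred.
- disc_small (a point): second smallest of four round wooden lids, at the start third from the bottom. Disc 51 mm in diameter, 14 mm thick, with a paler tapered plug 10 mm deep under it (34 mm across at the disc, 23 mm at its flat foot). Point: centre of the disc, 7 mm below the lid's top, 17 mm above its foot. z: lid's axis, up. Grip the disc across its diameter. Stacked foot on top, within 3 mm of centred.
- disc_tiny (a point): smallest of four round wooden lids, at the start on top of the stack. Disc 42 mm in diameter, 14 mm thick, with a paler tapered plug 10 mm deep under it (25 mm across at the disc, 16 mm at its flat foot). Point: centre of the disc, 7 mm below the lid's top, 17 mm above its foot. z: lid's axis, up. Grip the disc across its diameter. Stacked foot on top, within 3 mm of centred.
- mouth_large (a point): largest of four open, loose off-white stoneware canisters, outside 63 mm in diameter, 78 mm high. Point: centre of its mouth, level with the rim; mouth 55 mm in diameter. z up. Its own lid is 69 mm across: fully on, the plug is in the mouth and the disc lies flat on the rim (disc centre 7 mm above this point), overhanging 3 mm all round.
- mouth_middle (a point): second largest of four open, loose off-white stoneware canisters, outside 54 mm in diameter, 68 mm high. Point: centre of its mouth, level with the rim; mouth 46 mm in diameter. z up. Its own lid is 60 mm across: fully on, the plug is in the mouth and the disc lies flat on the rim (disc centre 7 mm above this point), overhanging 3 mm all round.
- mouth_small (a point): second smallest of four open, loose off-white stoneware canisters, outside 45 mm in diameter, 58 mm high. Point: centre of its mouth, level with the rim; mouth 37 mm in diameter. z up. Its own lid is 51 mm across: fully on, the plug is in the mouth and the disc lies flat on the rim (disc centre 7 mm above this point), overhanging 3 mm all round.
- mouth_tiny (a point): smallest of four open, loose off-white stoneware canisters, outside 36 mm in diameter, 50 mm high. Point: centre of its mouth, level with the rim; mouth 28 mm in diameter. z up. Its own lid is 42 mm across: fully on, the plug is in the mouth and the disc lies flat on the rim (disc centre 7 mm above this point), overhanging 3 mm all round.
- shaker_mid (a point): bystander: a loose upright clear shaker with a light grey cap, 44 mm in diameter, 90 mm high, behind the work; the point is its centre. Leave it alone.
- timer_mid (a point): bystander: a loose kitchen timer with white base and dark dial, 66 mm in diameter, 48 mm high, in front of the work; the point is its centre. Leave it alone.

How it is judged:
At the end, for the whole second after the job is handed in: Each of the four lids lies on the canister of its own size: disc centre within 8 mm of the mouth's axis and 4 to 10.5 mm above the rim (7 mm when seated), lid and canister upright within 0.1 rad, at rest (horizontal distance between disc_large and mouth_large below 0.008 m and z of disc_large in the frame of mouth_large between 0.004 and 0.0105 m and angle between each of disc_large, mouth_large, disc_middle, mouth_middle, disc_small, mouth_small, disc_tiny, mouth_tiny's own z axis and vertical below 0.1 rad and linear speed of each of lid_large, lid_middle, lid_small, lid_tiny below 0.02 m/s and horizontal distance between disc_middle and mouth_middle below 0.008 m and z of disc_middle in the frame of mouth_middle between 0.004 and 0.0105 m and horizontal distance between disc_small and mouth_small below 0.008 m and z of disc_small in the frame of mouth_small between 0.004 and 0.0105 m and horizontal distance between disc_tiny and mouth_tiny below 0.008 m and z of disc_tiny in the frame of mouth_tiny between 0.004 and 0.0105 m); the robot touches nothing.
It fails at once if a canister is shifted by more than 30 mm or tipped (distance of any of mouth_large, mouth_middle, mouth_small, mouth_tiny from where it was at the start of the episode above 0.03 m or angle between any of mouth_large, mouth_middle, mouth_small, mouth_tiny's own z axis and vertical above 0.35 rad).
It fails at once if the shaker is shifted by more than 30 mm (distance of shaker_mid from where it was at the start of the episode above 0.03 m).
It fails at once if the timer is shifted by more than 30 mm (distance of timer_mid from where it was at the start of the episode above 0.03 m).
It also fails if it takes over 109 s, if anything falls off the work surface, if the arm or the gripper's body presses on something with over 40 N, if the wrist force passes 120 N, or if a joint passes its speed limit or range.

## Robot

A 7-joint arm with a two-finger parallel gripper is mounted at the origin on a cart in front of the work surface, level with it; the furniture and walls round the work are solid. World frame = base frame: x ahead of the robot, y to its left, z up, the work surface at z = 0. Lengths are in m, angles in rad, forces in N, time in s.
With the tool pointing down it reaches from about 0.425 to 0.875 m from the base axis. Payload 9.9 kg.
Tool frame: the origin (TCP) lies on the front face of the gripper's body, between the roots of the fingers; the fingertips stand 73 mm ahead of it and the grasp point (between the pads) lies 54 mm ahead of it; z points along the fingers, y is the direction in which the jaws open and shut (so a half turn about z gives the same grasp; the last joint's range is limited). The gripper opens to 85 mm and grips with 20 to 120 N. Pads are 22 mm wide; open, the fingers measure 114 mm over their backs; the gripper's body (76 mm by 85 mm) begins 54 mm behind the grasp point. The pads swing forward as they close: fully open they stand 13 mm farther back than shut.
Start: joints at [1.215, 0.576, 0.025, 1.437, -0.015, 1.129, -0.057], TCP at [0.181, -0.65, 0.304] pointing down, gripper open.
Joint ranges: [-2.76, 2.76], [-0.34, 2.15], [-1.52, 1.57], [0.19, 2.46], [-1.09, 4.23], [0.17, 1.99], [-2.82, 2.82]. Speed limits (rad/s): [2.22, 2.22, 3.01, 3.01, 3.14, 3.14, 3.14].

## Interface

Orientations are given as a 3x3 rotation matrix whose columns are the frame's x, y, z axes.
In Python, from rig import * gives the robot as it stands. The module is installed in compiled form; this text tells all that it offers.
- The arm moves only by the tool apply_moves, never from a script. Its argument "moves" is a list of rows, each an object with "jaw": the opening, from 0 (shut) to 1 (fully open); "linear": the shift along the tool's x, y, z in m, a list of three; "rot": the turn, a rotation vector about the tool's x, y, z in rad, a list of three. In form: [{"jaw": jaw, "linear": [tx, ty, tz], "rot": [ax, ay, az]}, ...]. A call has exactly 5 rows; each row is the pose to reach, as a shift and turn from the pose commanded when the call began, along the tool's axes at that moment; what a row does not reach only later rows make up. A row lasts 1/12 s, in which the tool goes at most 41.7 mm and 7.16 degrees, less where a joint would pass 70% of its speed; a pose out of reach is approached as far as the arm can. A call with a gripper value outside its range is refused whole. The fingers move at their own pace and stop on an object; "squeeze" is the grip in N (left out, the last holds). Time passes only in rows, so rows that repeat a pose let the fingers close, or fill a call up. It gives the time, the measured TCP pose, the force and the opening at its end, in the units of the state.
- sense(): the state, without advancing time (a new reading comes with each control period).
- snapshot(name): name is "scene" or "top" or "wrist"; returns the picture (420x560x3 uint8, red, green, blue); there is no depth.
- camera_info(name): a dict with "mtx" (3x3 intrinsics, pixels), "k1" (the pictures are not rectified: a ray, as slopes to the right and down, at radius r is drawn at 1 + k1 r^2 times it, then the intrinsics apply), "R" (3x3) and "t" (3): a world point X has camera coordinates R X + t. Camera axes: x right, y down, z forward; pixel columns grow to the right and rows downward; lengths in m; the calibration is good to about 2 mm. A picture is of the moment at which its call begins: read the wrist's pose just before it. camera_info takes no time and is no camera call; for the wrist camera it gives the pose at the moment of the call.
- finish_job(): hands the job in, once; it reports no verdict.
The state is a dict: "time": time; "joint_pos": joint angles; "qd": joint speeds; "joint_torque": joint torques, N m; "eef_pos": TCP position; "tool_rot": TCP orientation; "force": force on the tool from outside, world axes, zero at the start; "moment": the same for the moment, N m; "width": finger opening in m.
Only numpy, scipy, OpenCV 4.12 (cv2) and the standard library are available. Lean on these libraries where they do the work, as an engineer would, in place of code of your own. Each camera call takes 0.05 s, during which the arm holds its last target.

## Working session

There is one attempt and no reset: what is moved stays moved. The work goes in short steps, Python scripts to look and compute and a tool call to move; the robot and the scene stay as the last step left them, time stands still between calls to the robot, and variables do not carry over. Pictures are saved under pics/ and viewed, and the job is handed in when it is done.

Besides the shell and the picture viewer there is one more tool, called after "Request:" by a JSON object that holds its "fn" and its "kwargs". apply_moves: Moves the arm, as the interface text tells. Its arguments: {"type":"object","properties":{"moves":{"type":"array","items":{"type":"object","properties":{"jaw":{"type":"number"},"linear":{"type":"array","items":{"type":"number"}},"rot":{"type":"array","items":{"type":"number"}}}}},"squeeze":{"type":"number"}},"required":["moves"]}

```bash
mkdir -p pics
python3 - <<'E'
from rig import *
import cv2
s=sense()
for k,v in s.items(): print(k,v)
for n in ["scene","top"]:
    im=snapshot(n); cv2.imwrite(f"pics/{n}0.png",im[:,:,::-1]); 
    c=camera_info(n); print(n,c)
E
```

```text
time 0.0
joint_pos [ 1.2152236   0.5765178   0.02482753  1.43787871 -0.01499358  1.12900112
 -0.05649491]
qd [ 1.41523218e-03 -1.82118061e-03 -1.52637059e-04  5.90986655e-04
 -5.95626773e-05 -1.93757676e-03 -1.35191885e-03]
joint_torque [ 2.05291013e-03 -7.65750217e+01  2.25074887e+00 -2.85974479e+01
  1.52908161e-02  1.24847959e-02  8.21798744e-05]
eef_pos [ 0.18113004 -0.64991079  0.30306215]
tool_rot [[ 9.63281426e-01  2.68493261e-01 -5.12379706e-04]
 [ 2.68493738e-01 -9.63280203e-01  1.53752911e-03]
 [-8.07490215e-05 -1.61864398e-03 -9.99998687e-01]]
force [-0.61191461 -0.72918625  0.16829798]
moment [-0.00424708 -0.01186412  0.00414221]
width 0.08550153927038134
scene {'mtx': array([[441.33522003,   0.        , 285.4525953 ],
       [  0.        , 441.33522003, 208.58508203],
       [  0.        ,   0.        ,   1.        ]]), 'k1': -0.08747906397676966, 'R': array([[-0.89070056, -0.45387897, -0.02542443],
       [-0.19414742,  0.43037776, -0.88152241],
       [ 0.41104659, -0.78023642, -0.47145714]]), 't': array([0.42866889, 0.171095  , 0.88919794])}
top {'mtx': array([[458.33885293,   0.        , 271.771359  ],
       [  0.        , 458.33885293, 209.66138862],
       [  0.        ,   0.        ,   1.        ]]), 'k1': -0.06951350259393915, 'R': array([[ 0.02528099, -0.99963125, -0.00991148],
       [-0.98418646, -0.02314912, -0.17561645],
       [ 0.17532225,  0.0141945 , -0.98440877]]), 't': array([0.01416453, 0.46508341, 1.10685321])}
```

View pics/scene0.png

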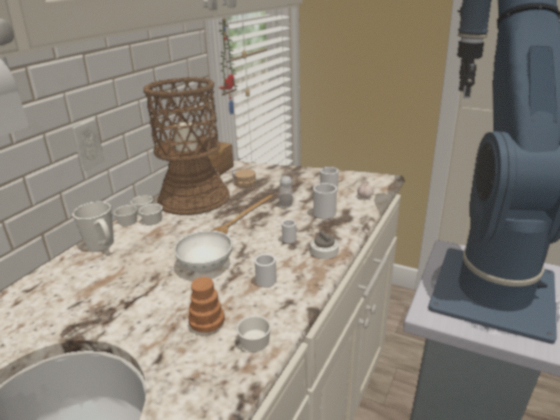

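View pics/top0.png

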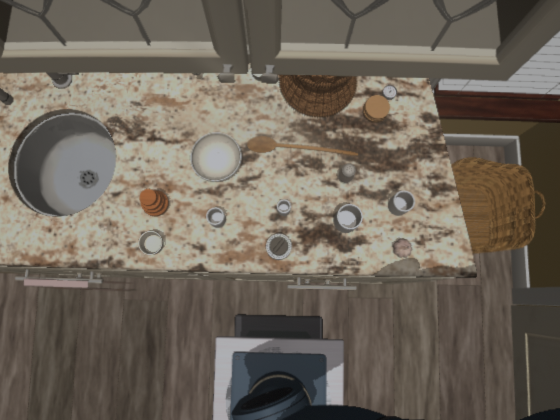

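```bash
cat > h.py <<'E'
import numpy as np, cv2
from rig import *
def ray(n,u,v,c=None):
    c=c or camera_info(n); K=c["mtx"]
    xd=np.array([(u-K[0,2])/K[0,0],(v-K[1,2])/K[1,1]])
    x=xd.copy()
    for _ in range(30): x=xd/(1+c["k1"]*(x@x))
    R,t=np.array(c["R"]),np.array(c["t"])
    return -R.T@t, R.T@np.array([x[0],x[1],1.])
def onplane(n,u,v,z,c=None):
    o,d=ray(n,u,v,c); return o+d*(z-o[2])/d[2]
def proj(n,X,c=None):
    c=c or camera_info(n); p=np.array(c["R"])@np.array(X)+c["t"]; x=p[:2]/p[2]
    x=x*(1+c["k1"]*(x@x)); K=c["mtx"]; return K[0,0]*x[0]+K[0,2],K[1,1]*x[1]+K[1,2]
E
python3 - <<'E'
import cv2
a=cv2.imread("pics/top0.png")[170:275,120:440]
cv2.imwrite("pics/t0a.png",cv2.resize(a[:,:160],None,fx=5,fy=5,interpolation=cv2.INTER_CUBIC))
cv2.imwrite("pics/t0b.png",cv2.resize(a[:,160:],None,fx=5,fy=5,interpolation=cv2.INTER_CUBIC))
b=cv2.imread("pics/scene0.png")[160:360,160:400]
cv2.imwrite("pics/s0a.png",cv2.resize(b,None,fx=3,fy=3,interpolation=cv2.INTER_CUBIC))
E
```

```text
(no output)
```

View pics/t0a.png

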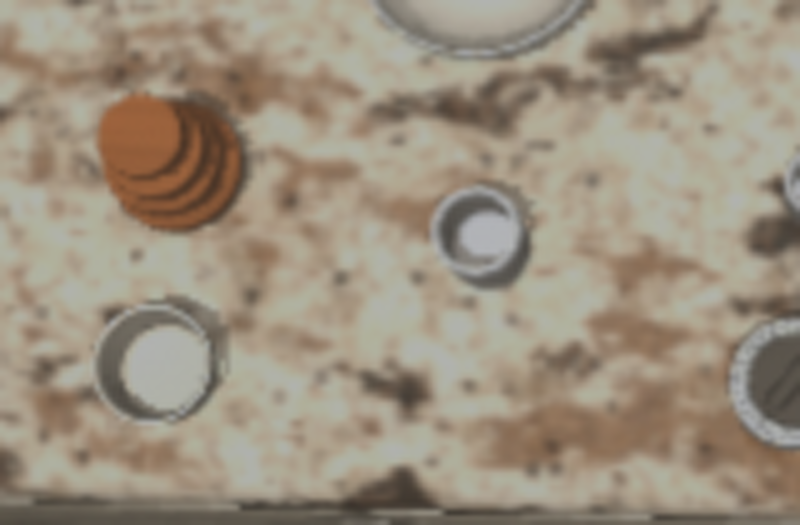

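View pics/t0b.png

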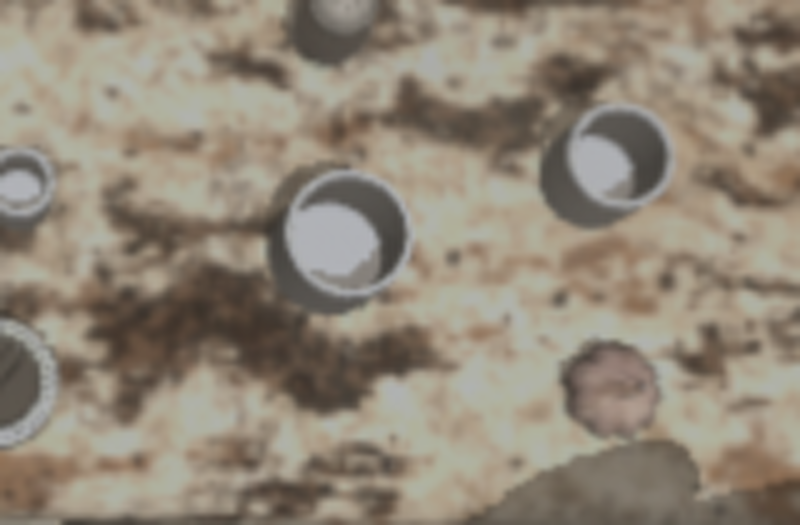

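View pics/s0a.png

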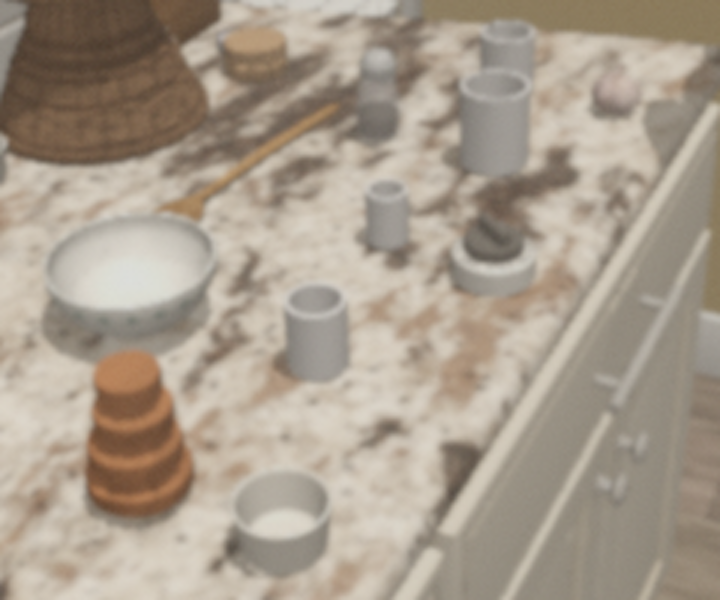

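Run:
```python
from h import *
P={'small':(433,525,186,277,120,.058),'large':(287,411,170,297,280,.078),'middle':(567,672,103,209,280,.068),'tiny':(-12,54,150,216,280,.050),'lidtiny':(99,183,95,178,120,.096),'lidlargeish':(107,246,95,231,120,.024),'timer':(730-800,58,315,448,280,.02)}
for k,(l,r,t,b,ox,z) in P.items():
    f=lambda x,y:onplane('top',(x+.5)/5-.5+ox,(y+.5)/5-.5+170,z)
    c=f((l+r)/2,(t+b)/2)
    print(k,c.round(4),'diam',np.linalg.norm(f(l,(t+b)/2)-f(r,(t+b)/2)).round(4),np.linalg.norm(f((l+r)/2,t)-f((l+r)/2,b)).round(4), 'range',np.hypot(c[0],c[1]).round(3),'scene px',np.round(proj('scene',c),1))
```

```text
small [0.4427 0.1639 0.058 ] diam 0.0456 0.0455 range 0.472 scene px [265.5 258.9]
large [ 0.4462 -0.1631  0.078 ] diam 0.0601 0.0623 range 0.475 scene px [324.6 187.9]
middle [ 0.4896 -0.2985  0.068 ] diam 0.0522 0.0533 range 0.573 scene px [328.6 170.2]
tiny [ 0.4725 -0.0043  0.05  ] diam 0.0328 0.0334 range 0.473 scene px [289.  222.5]
lidtiny [0.4791 0.3248 0.096 ] diam 0.0411 0.041 range 0.579 scene px [203.  282.8]
lidlargeish [0.4801 0.3264 0.024 ] diam 0.0723 0.0713 range 0.581 scene px [206.6 313.8]
timer [0.3761 0.0068 0.02  ] diam 0.0644 0.0671 range 0.376 scene px [324.  244.3]
```

Request:
{"fn": "apply_moves", "kwargs": {"moves": [{"jaw":1,"linear":[0.034,-0.022,0],"rot":[0,0,0.05]},{"jaw":1,"linear":[0.068,-0.043,0],"rot":[0,0,0.11]},{"jaw":1,"linear":[0.102,-0.065,0],"rot":[0,0,0.16]},{"jaw":0.7,"linear":[0.136,-0.087,0],"rot":[0,0,0.22]},{"jaw":0.7,"linear":[0.17,-0.108,0],"rot":[0,0,0.2717]}]}}

```text
time: 0.52
eef_pos: [0.3168, -0.4988, 0.3036]
tool_rot: [[1.0, -0.003, -0.0], [-0.003, -1.0, 0.001], [-0.0, -0.001, -1.0]]
force: [0.3, 0.9, 0.2]
width: 0.0635
```

Request:
{"fn": "apply_moves", "kwargs": {"moves": [{"jaw":0.5,"linear":[0.022,-0.034,0],"rot":[0,0,0]},{"jaw":0.5,"linear":[0.045,-0.068,0],"rot":[0,0,0]},{"jaw":0.5,"linear":[0.067,-0.102,0],"rot":[0,0,0]},{"jaw":0.5,"linear":[0.09,-0.136,0],"rot":[0,0,0]},{"jaw":0.5,"linear":[0.112,-0.17,0],"rot":[0,0,0]}]}}

```text
time: 0.93
eef_pos: [0.4287, -0.3286, 0.3038]
tool_rot: [[1.0, 0.0, -0.0], [0.0, -1.0, 0.0], [-0.0, -0.0, -1.0]]
force: [0.9, -0.7, 0.6]
width: 0.0425
```

Run:
```python
from h import *
s=sense(); c=camera_info("wrist"); im=snapshot("wrist"); cv2.imwrite("pics/w1.png",im[:,:,::-1])
print(s['eef_pos'],s['width'],s['time']); Rw=c['R']@s['tool_rot']; print(c['mtx'],c['k1'],Rw.round(4)); print((c['R']@s['eef_pos']+c['t']).round(4))
```

```text
[ 0.42868833 -0.32858365  0.30375475] 0.042547993805797976 0.9333
[[292.79879023   0.         273.66207574]
 [  0.         292.79879023 207.87998672]
 [  0.           0.           1.        ]] 0.003653691025731773 [[ 1.200e-03  1.000e+00  5.000e-04]
 [-9.551e-01  1.300e-03 -2.963e-01]
 [-2.963e-01 -1.000e-04  9.551e-01]]
[0.0003 0.0519 0.0897]
```

View pics/w1.png

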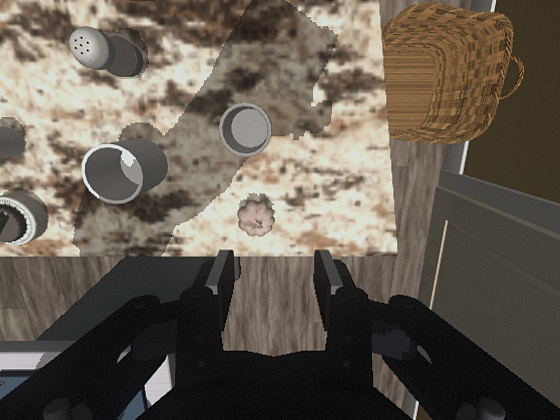

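Run:
```python
import cv2
a=cv2.imread("pics/w1.png")[95:215,75:285]
cv2.imwrite("pics/w1z.png",cv2.resize(a,None,fx=3.75,fy=3.75,interpolation=cv2.INTER_CUBIC))
```

```text
(no output)
```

View pics/w1z.png

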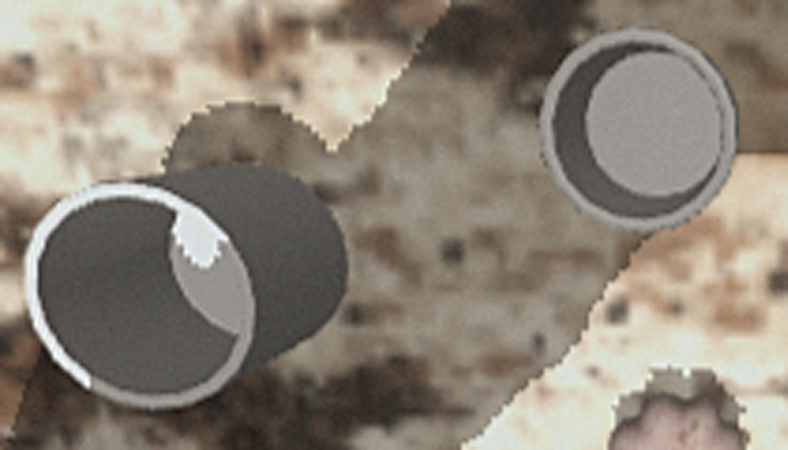

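Run:
```python
from h import *
c=camera_info("wrist")
for x,y,z in [(639,129.5,.068),(140.5,295.5,.078)]:
    print(onplane('wrist',x/3.75+75-.4,y/3.75+95-.4,z,c).round(4))
```

```text
[ 0.499  -0.2891  0.068 ]
[ 0.454  -0.1533  0.078 ]
```

Request:
{"fn": "apply_moves", "kwargs": {"moves": [{"jaw":0.7,"linear":[0.01,-0.04,0],"rot":[0,0,0]},{"jaw":0.7,"linear":[0.02,-0.08,0],"rot":[0,0,0]},{"jaw":0.7,"linear":[0.03,-0.12,0],"rot":[0,0,0]},{"jaw":0.7,"linear":[0.035,-0.16,0],"rot":[0,0,0]},{"jaw":0.7,"linear":[0.04,-0.2,0],"rot":[0,0,0]}]}}

```text
time: 1.4
eef_pos: [0.4679, -0.1288, 0.3037]
tool_rot: [[1.0, 0.0, -0.0], [0.0, -1.0, 0.0], [-0.0, -0.0, -1.0]]
force: [0.2, 0.9, -0.4]
width: 0.0598
```

Request:
{"fn": "apply_moves", "kwargs": {"moves": [{"jaw":0.7,"linear":[0,-0.04,0],"rot":[0,0,0]},{"jaw":0.7,"linear":[0,-0.08,0],"rot":[0,0,0]},{"jaw":0.7,"linear":[0,-0.12,0],"rot":[0,0,0]},{"jaw":0.7,"linear":[0,-0.16,0],"rot":[0,0,0]},{"jaw":0.7,"linear":[0,-0.2,0],"rot":[0,0,0]}]}}

```text
time: 1.82
eef_pos: [0.4674, 0.0711, 0.3039]
tool_rot: [[1.0, -0.0, -0.0], [-0.0, -1.0, -0.0], [-0.0, 0.0, -1.0]]
force: [1.1, 0.5, 0.0]
width: 0.0596
```

Run:
```python
from h import *
s=sense(); im=snapshot("wrist"); cv2.imwrite("pics/w2.png",im[:,:,::-1])
print(s['eef_pos'],s['width'],s['time'],s['joint_pos'].round(2))
```

```text
[0.46743372 0.07109659 0.30389255] 0.0595946007882401 1.8167 [-0.17  0.28 -0.1   1.95  0.03  0.92 -1.86]
```

View pics/w2.png

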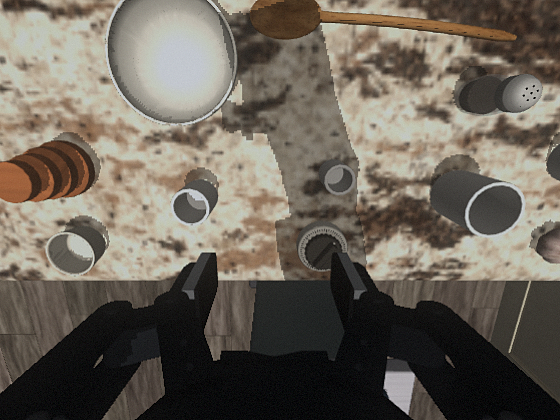

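Run:
```python
from h import *
im=cv2.imread("pics/w2.png")
a=im[125:225,0:160];b=im[140:250,160:370]
cv2.imwrite("pics/w2a.png",cv2.resize(a,None,fx=5,fy=5,interpolation=cv2.INTER_CUBIC))
cv2.imwrite("pics/w2b.png",cv2.resize(b,None,fx=3.75,fy=3.75,interpolation=cv2.INTER_CUBIC))
b=im[165:245,425:535]
cv2.imwrite("pics/w2c.png",cv2.resize(b,None,fx=5,fy=5,interpolation=cv2.INTER_CUBIC))
s=sense();c=camera_info("wrist")
print(s['eef_pos'],s['time'],(c['R']@s['eef_pos']+c['t']).round(4),np.abs(s['qd']).max())
```

```text
[0.46734891 0.0799599  0.30401761] 1.8667 [0.0003 0.0519 0.0897] 0.19513585541119555
```

View pics/w2a.png

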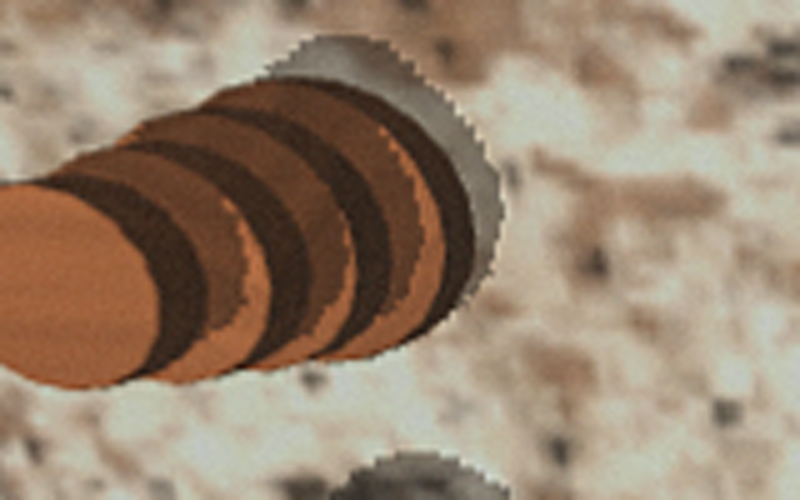

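View pics/w2b.png

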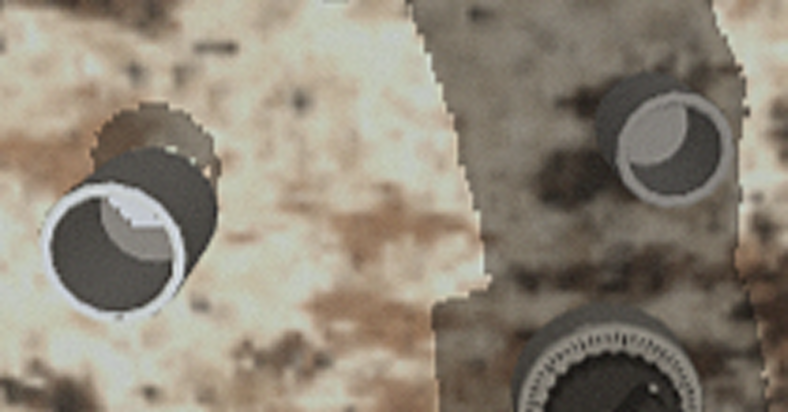

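View pics/w2c.png

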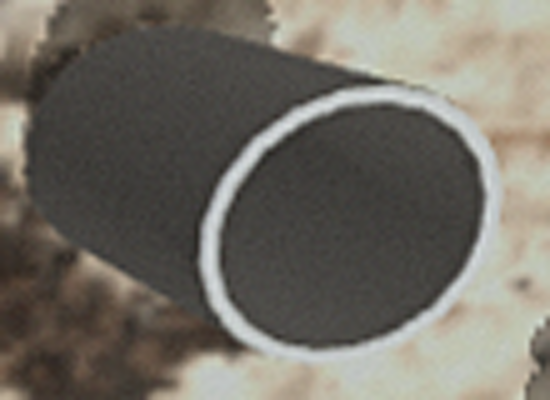

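```bash
cat >> h.py <<'E'
RW=np.array([[1.2e-3,1,5e-4],[-.9551,1.3e-3,-.2963],[-.2963,-1e-4,.9551]]); PW=np.array([.0003,.0519,.0897])
KW=np.array([[292.8,0,273.66],[0,292.8,207.88],[0,0,1]])
def wc(eef,rot=np.diag([1,-1,-1.])):
    R=RW@np.array(rot).T; return dict(mtx=KW,k1=.00365,R=R,t=PW-R@np.array(eef))
def look(name):
    s=sense(); c=camera_info("wrist"); im=snapshot("wrist")[:,:,::-1].copy(); cv2.imwrite(f"pics/{name}.png",im)
    print(s['eef_pos'].round(4),s['width'].round(4),s['time']); return im,c,s
E
python3 - <<'E'
from h import *
c=wc([ 0.42868833,-0.32858365,0.30375475])
for x,y,z in [(639,129.5,.068),(140.5,295.5,.078)]:
    print(onplane('wrist',x/3.75+75-.4,y/3.75+95-.4,z,c).round(4))
c=wc([0.46743372,0.07109659,0.30389255])
for n,x,y,z in [('small',114,252,.058),('tiny',672.5,150,.05)]:
    print(n,onplane('wrist',x/3.75+160-.4,y/3.75+140-.4,z,c).round(4))
print(onplane('wrist',350/5+425-.4,222.5/5+165-.4,.078,c).round(4))
E
```

```text
[ 0.4931 -0.2991  0.068 ]
[ 0.4496 -0.1632  0.078 ]
small [0.4466 0.166  0.058 ]
tiny [ 0.4764 -0.0019  0.05  ]
[ 0.4507 -0.1622  0.078 ]
```

Request:
{"fn": "apply_moves", "kwargs": {"moves": [{"jaw":0.7,"linear":[-0.01,-0.035,0],"rot":[0,0,0]},{"jaw":0.7,"linear":[-0.02,-0.075,0],"rot":[0,0,0]},{"jaw":0.7,"linear":[-0.03,-0.115,0],"rot":[0,0,0]},{"jaw":0.7,"linear":[-0.04,-0.155,0],"rot":[0,0,0]},{"jaw":0.7,"linear":[-0.045,-0.19,0],"rot":[0,0,0]}]}}

```text
time: 2.28
eef_pos: [0.4215, 0.2616, 0.3039]
tool_rot: [[1.0, 0.001, -0.001], [0.001, -1.0, 0.0], [-0.001, -0.0, -1.0]]
force: [0.3, -0.7, -0.1]
width: 0.06
```

Request:
{"fn": "apply_moves", "kwargs": {"moves": [{"jaw":0.7,"linear":[-0.005,-0.03,0],"rot":[0,0,0]},{"jaw":0.7,"linear":[-0.01,-0.05,0],"rot":[0,0,0]},{"jaw":0.7,"linear":[-0.01,-0.062,0],"rot":[0,0,0]},{"jaw":0.7,"linear":[-0.01,-0.065,0],"rot":[0,0,0]},{"jaw":0.7,"linear":[-0.01,-0.065,0],"rot":[0,0,0]}]}}

```text
time: 2.7
eef_pos: [0.4133, 0.3241, 0.3036]
tool_rot: [[1.0, 0.0, -0.0], [0.0, -1.0, -0.001], [-0.0, 0.001, -1.0]]
force: [-0.1, -0.4, -0.6]
width: 0.0598
```

Run:
```python
from h import *
im,c,s=look("w3"); cv2.imwrite("pics/w3z.png",cv2.resize(im[80:230,180:380],None,fx=4,fy=4,interpolation=cv2.INTER_CUBIC))
print(s['joint_pos'].round(2))
```

```text
Traceback (most recent call last):
  File "h.py", line 21, in look
    print(s['eef_pos'].round(4),s['width'].round(4),s['time']); return im,c,s
                                ^^^^^^^^^^^^^^^^
AttributeError: 'float' object has no attribute 'round'
```

```bash
sed -i "s/s\['width'\].round(4)/round(s['width'],4)/" h.py
python3 - <<'E'
from h import *
im,c,s=look("w4"); cv2.imwrite("pics/w4z.png",cv2.resize(im[80:230,180:380],None,fx=4,fy=4,interpolation=cv2.INTER_CUBIC))
print(s['joint_pos'].round(2),s['tool_rot'].round(3).tolist())
E
```

```text
[0.4136 0.3231 0.3036] 0.0597 2.75
[-0.62  0.36 -0.19  1.83  0.08  0.97 -2.41] [[1.0, -0.001, -0.0], [-0.001, -1.0, -0.001], [-0.0, 0.001, -1.0]]
```

View pics/w4z.png

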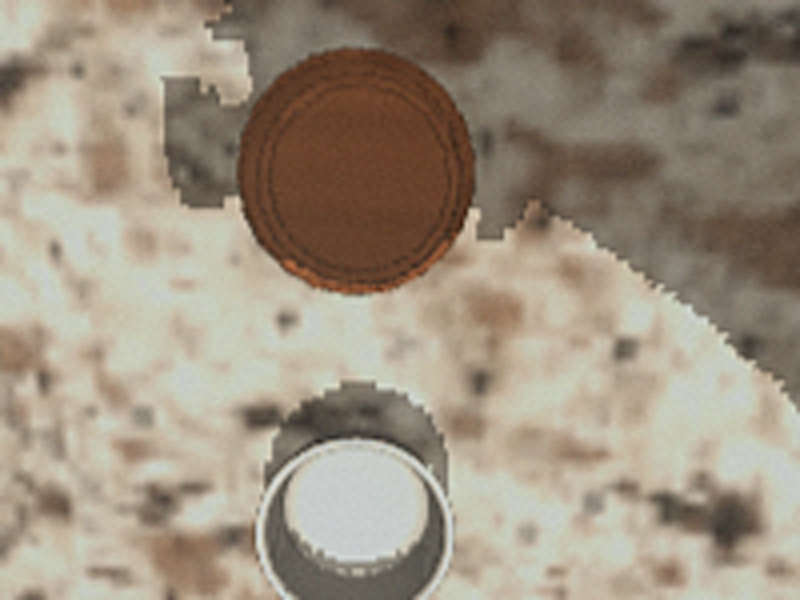

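View pics/w4.png

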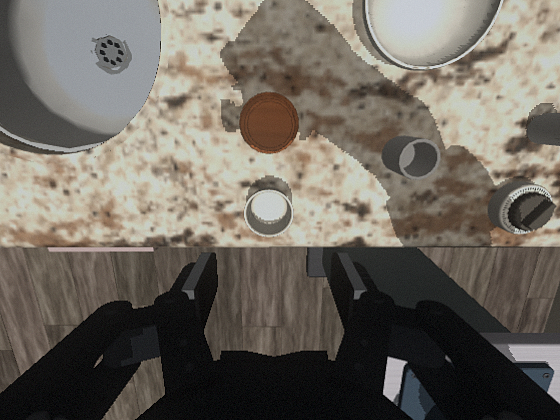

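Run:
```python
from h import *
c=wc([0.4136,0.3231,0.3036])
f=lambda x,y,z:onplane('',180+x/4-.4,80+y/4-.4,z,c)
print(f(358,171,.096),np.linalg.norm(f(268,171,.096)-f(448,171,.096)),np.linalg.norm(f(358,79,.096)-f(358,263,.096)))
print(f(356.5,170.5,.03),np.linalg.norm(f(237,171,.024)-f(476,171,.024)))
```

```text
[0.48511053 0.32775162 0.096     ] 0.04099078626878797 0.04022317058830795
[0.48414197 0.32919071 0.03      ] 0.06852667813439643
```

Request:
{"fn": "apply_moves", "kwargs": {"moves": [{"jaw":0.75,"linear":[0.02,0,0.01],"rot":[0,0,0]},{"jaw":0.75,"linear":[0.045,0,0.04],"rot":[0,0,0]},{"jaw":0.75,"linear":[0.062,0,0.075],"rot":[0,0,0]},{"jaw":0.75,"linear":[0.0695,0,0.1],"rot":[0,0,0]},{"jaw":0.75,"linear":[0.0695,0,0.105],"rot":[0,0,0]}]}}

```text
time: 3.22
eef_pos: [0.4834, 0.3207, 0.1948]
tool_rot: [[1.0, -0.004, -0.004], [-0.004, -1.0, -0.005], [-0.004, 0.005, -1.0]]
force: [-0.4, -0.2, -0.7]
width: 0.064
```

Run:
```python
from h import *
im,c,s=look("w5"); 
im=snapshot("scene")[:,:,::-1]; cv2.imwrite("pics/s5.png",cv2.resize(im[210:350,130:290],None,fx=4,fy=4,interpolation=cv2.INTER_CUBIC)); s=sense(); print(s['eef_pos'],s['tool_rot'].round(3).tolist())
```

```text
[0.4834 0.3207 0.1948] 0.064 3.2167
[0.48216818 0.32271216 0.19809476] [[1.0, -0.002, -0.002], [-0.002, -1.0, -0.002], [-0.002, 0.002, -1.0]]
```

View pics/w5.png

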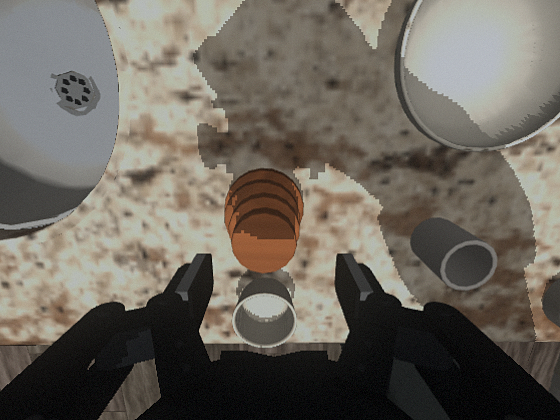

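View pics/s5.png

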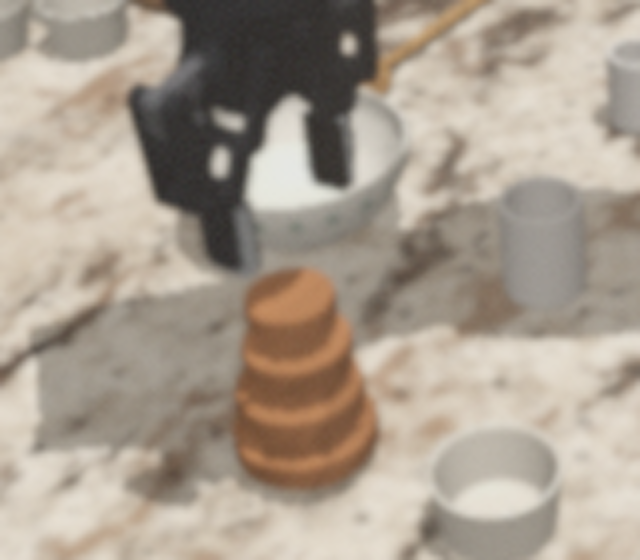

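Request:
{"fn": "apply_moves", "kwargs": {"moves": [{"jaw":0.75,"linear":[0.002,-0.004,0.01],"rot":[0,0,0]},{"jaw":0.75,"linear":[0.002,-0.004,0.02],"rot":[0,0,0]},{"jaw":0.75,"linear":[0.002,-0.004,0.02],"rot":[0,0,0]},{"jaw":0.75,"linear":[0.002,-0.004,0.02],"rot":[0,0,0]},{"jaw":0.75,"linear":[0.002,-0.004,0.02],"rot":[0,0,0]}]}}

```text
time: 3.73
eef_pos: [0.4843, 0.3287, 0.1795]
tool_rot: [[1.0, 0.0, 0.001], [0.0, -1.0, 0.0], [0.001, -0.0, -1.0]]
force: [-0.8, 0.3, -0.2]
width: 0.0642
```

Run:
```python
from h import *
im,c,s=look("w6"); print(s['tool_rot'].round(3).tolist(), np.abs(s['qd']).max())
```

```text
[0.4843 0.3287 0.1795] 0.0642 3.7333
[[1.0, 0.0, 0.001], [0.0, -1.0, 0.0], [0.001, -0.0, -1.0]] 0.0030901828100749736
```

View pics/w6.png

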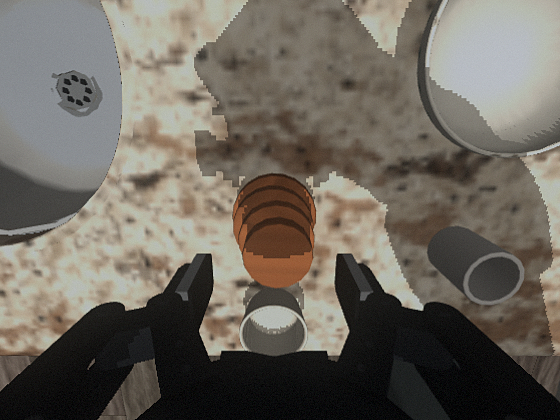

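Run:
```python
from h import *
c=wc([0.4843,0.3287,0.1795])
im=cv2.imread("pics/w6.png")
cv2.imwrite("pics/w6z.png",cv2.resize(im[170:300,220:330],None,fx=5,fy=5,interpolation=cv2.INTER_CUBIC))
for r in (222,287): print(onplane('',277.5,r,.096,c))
print(onplane('',242,255,.096,c),onplane('',313,255,.096,c))
```

```text
[0.50449138 0.32693049 0.096     ]
[0.46303171 0.32671973 0.096     ]
[0.48416101 0.34737549 0.096     ] [0.48422121 0.30628238 0.096     ]
```

View pics/w6z.png

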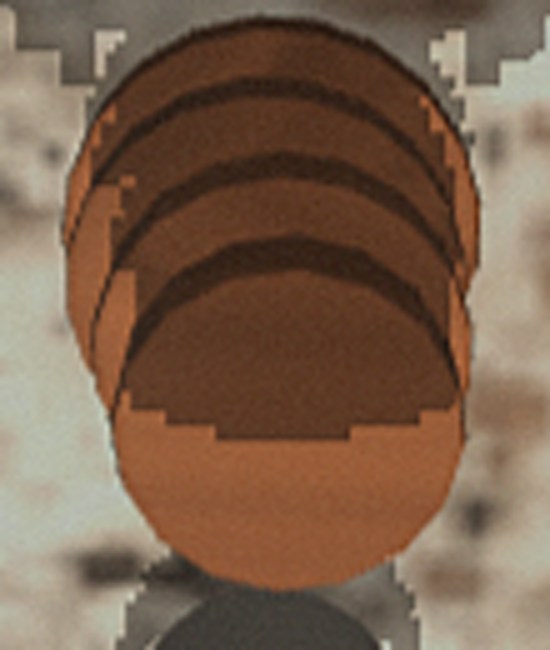

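Request:
{"fn": "apply_moves", "kwargs": {"moves": [{"jaw":0.75,"linear":[-0.001,0.002,0.01],"rot":[0,0,0]},{"jaw":0.75,"linear":[-0.001,0.002,0.022],"rot":[0,0,0]},{"jaw":0.75,"linear":[-0.001,0.002,0.0315],"rot":[0,0,0]},{"jaw":0.65,"linear":[-0.001,0.002,0.0315],"rot":[0,0,0]},{"jaw":0.35,"linear":[-0.001,0.002,0.0315],"rot":[0,0,0]}], "squeeze": 30}}

```text
time: 4.2
eef_pos: [0.4831, 0.3263, 0.1468]
tool_rot: [[1.0, 0.0, -0.001], [0.0, -1.0, -0.001], [-0.001, 0.001, -1.0]]
force: [0.4, 0.7, -0.2]
width: 0.0447
```

Request:
{"fn": "apply_moves", "kwargs": {"moves": [{"jaw":0.35,"linear":[0,0,0],"rot":[0,0,0]},{"jaw":0.35,"linear":[0,0,0],"rot":[0,0,0]},{"jaw":0.35,"linear":[0,0,0],"rot":[0,0,0]},{"jaw":0.35,"linear":[0,0,0],"rot":[0,0,0]},{"jaw":0.35,"linear":[0,0,0],"rot":[0,0,0]}]}}

```text
time: 4.62
eef_pos: [0.4835, 0.3265, 0.1477]
tool_rot: [[1.0, 0.0, 0.0], [0.0, -1.0, 0.0], [0.0, -0.0, -1.0]]
force: [0.3, 0.4, -0.6]
width: 0.0409
```

Run:
```python
from h import *
im,c,s=look("w7"); print(s['tool_rot'].round(3).tolist(), s['force'])
im=snapshot("scene")[:,:,::-1]; cv2.imwrite("pics/s7.png",cv2.resize(im[210:350,130:290],None,fx=4,fy=4,interpolation=cv2.INTER_CUBIC))
```

```text
[0.4835 0.3265 0.1477] 0.0409 4.6167
[[1.0, 0.0, 0.0], [0.0, -1.0, 0.0], [0.0, -0.0, -1.0]] [ 0.2962178   0.35018174 -0.58136372]
```

View pics/w7.png

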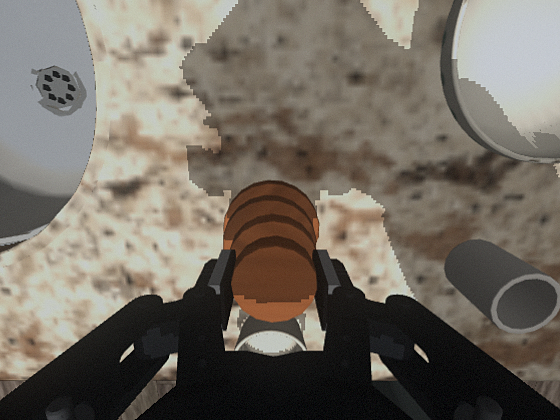

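View pics/s7.png

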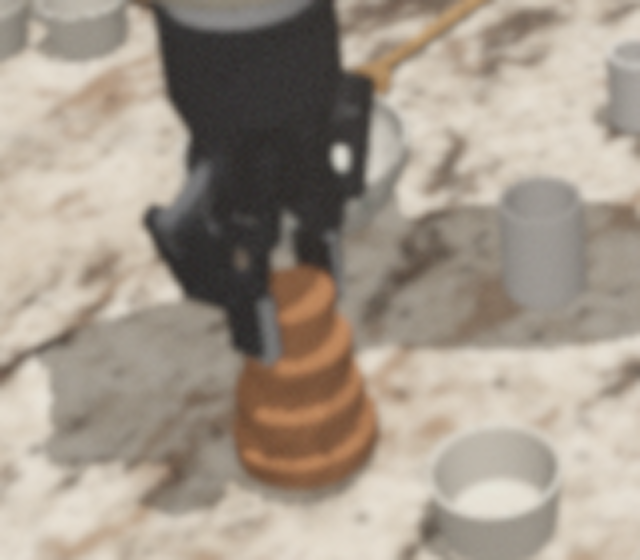

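Request:
{"fn": "apply_moves", "kwargs": {"moves": [{"jaw":0.35,"linear":[0,0,-0.005],"rot":[0,0,0]},{"jaw":0.35,"linear":[0,0,-0.018],"rot":[0,0,0]},{"jaw":0.35,"linear":[0,0,-0.035],"rot":[0,0,0]},{"jaw":0.35,"linear":[0,0.005,-0.052],"rot":[0,0,0]},{"jaw":0.35,"linear":[0,0.02,-0.062],"rot":[0,0,0]}]}}

```text
time: 5.13
eef_pos: [0.4834, 0.3086, 0.2114]
tool_rot: [[1.0, 0.003, 0.002], [0.003, -1.0, 0.003], [0.002, -0.003, -1.0]]
force: [0.7, 0.6, -0.2]
width: 0.041
```

Request:
{"fn": "apply_moves", "kwargs": {"moves": [{"jaw":0.35,"linear":[0,0.025,0],"rot":[0,0,0]},{"jaw":0.35,"linear":[0,0.055,0],"rot":[0,0,0]},{"jaw":0.35,"linear":[0,0.09,0],"rot":[0,0,0]},{"jaw":0.35,"linear":[-0.004,0.125,0],"rot":[0,0,0]},{"jaw":0.35,"linear":[-0.007,0.16,0],"rot":[0,0,0]}]}}

```text
time: 5.55
eef_pos: [0.4757, 0.1438, 0.2095]
tool_rot: [[1.0, -0.0, 0.0], [-0.0, -1.0, -0.001], [0.0, 0.001, -1.0]]
force: [0.2, -0.8, -0.7]
width: 0.0407
```

Request:
{"fn": "apply_moves", "kwargs": {"moves": [{"jaw":0.35,"linear":[0,0.035,0],"rot":[0,0,0]},{"jaw":0.35,"linear":[0,0.07,0],"rot":[0,0,0]},{"jaw":0.35,"linear":[0,0.105,0],"rot":[0,0,0]},{"jaw":0.35,"linear":[0,0.13,0],"rot":[0,0,0]},{"jaw":0.35,"linear":[0,0.145,0],"rot":[0,0,0]}]}}

```text
time: 5.97
eef_pos: [0.4754, -0.0031, 0.2096]
tool_rot: [[1.0, -0.004, -0.0], [-0.004, -1.0, -0.002], [-0.0, 0.002, -1.0]]
force: [0.8, 0.8, -0.3]
width: 0.0407
```

Request:
{"fn": "apply_moves", "kwargs": {"moves": [{"jaw":0.35,"linear":[0,0.004,0.01],"rot":[0,0,0]},{"jaw":0.35,"linear":[0,0.004,0.02],"rot":[0,0,0]},{"jaw":0.35,"linear":[0,0.004,0.025],"rot":[0,0,0]},{"jaw":0.35,"linear":[0,0.004,0.025],"rot":[0,0,0]},{"jaw":0.35,"linear":[0,0.004,0.025],"rot":[0,0,0]}]}}

```text
time: 6.38
eef_pos: [0.4761, -0.0027, 0.1845]
tool_rot: [[1.0, 0.0, -0.001], [0.0, -1.0, -0.0], [-0.001, 0.0, -1.0]]
force: [0.1, -0.3, -0.1]
width: 0.0406
```

Run:
```python
from h import *
im,c,s=look("w8"); print(s['tool_rot'].round(3).tolist(), np.abs(s['qd']).max(),s['joint_pos'].round(2))
im=snapshot("scene")[:,:,::-1]; cv2.imwrite("pics/s8.png",cv2.resize(im[140:290,230:390],None,fx=4,fy=4,interpolation=cv2.INTER_CUBIC))
```

```text
[ 0.4761 -0.0027  0.1845] 0.0406 6.3833
[[1.0, 0.0, -0.001], [0.0, -1.0, -0.0], [-0.001, 0.0, -1.0]] 0.009163422570427774 [ 0.02  0.45 -0.16  2.09  0.12  0.61 -1.8 ]
```

View pics/w8.png

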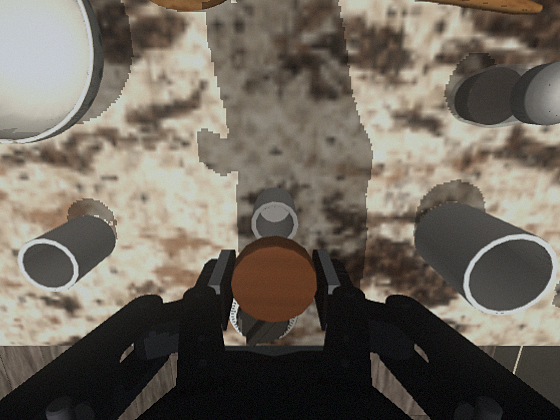

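View pics/s8.png

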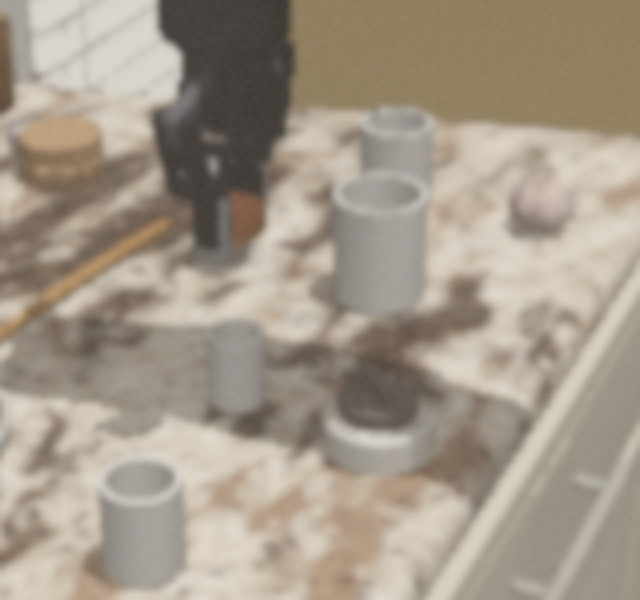

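Run:
```python
from h import *
im=cv2.imread("pics/w8.png")
cv2.imwrite("pics/w8z.png",cv2.resize(im[185:335,210:340],None,fx=4,fy=4,interpolation=cv2.INTER_CUBIC))
c=wc([0.4761,-0.0027,0.1845])
for u,v in [(251,222),(298,222),(274.5,201)]: print(onplane('',u,v,.05,c).round(4))
for u,v in [(231,281),(317,281),(274,236),(274,322)]: print(onplane('',u,v,.1328,c).round(4))
```

```text
[0.4777 0.0145 0.05  ]
[ 0.4778 -0.0204  0.05  ]
[ 0.494  -0.0029  0.05  ]
[0.4782 0.0178 0.1328]
[ 0.4782 -0.0228  0.1328]
[ 0.5012 -0.0025  0.1328]
[ 0.4551 -0.0026  0.1328]
```

View pics/w8z.png

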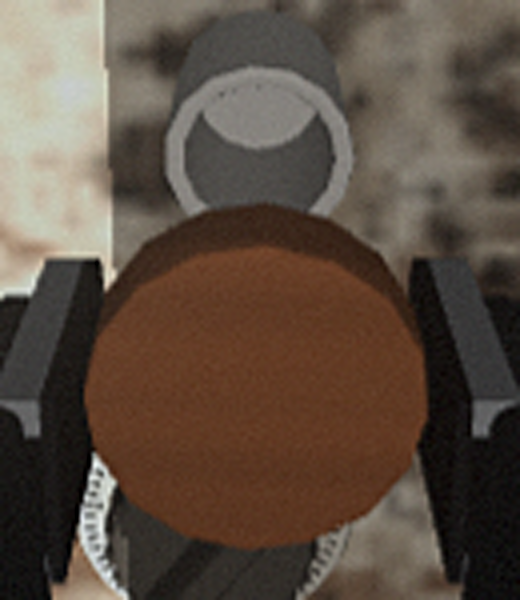

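Request:
{"fn": "apply_moves", "kwargs": {"moves": [{"jaw":0.35,"linear":[0,0,0.01],"rot":[0,0,0]},{"jaw":0.35,"linear":[0,0,0.028],"rot":[0,0,0]},{"jaw":0.35,"linear":[0,0,0.045],"rot":[0,0,0]},{"jaw":0.35,"linear":[0,0,0.058],"rot":[0,0,0]},{"jaw":0.35,"linear":[0,0,0.063],"rot":[0,0,0]}]}}

```text
time: 6.9
eef_pos: [0.4761, -0.0023, 0.1204]
tool_rot: [[1.0, 0.001, -0.001], [0.001, -1.0, -0.0], [-0.001, 0.0, -1.0]]
force: [-0.9, -0.3, -0.1]
width: 0.0408
```

Request:
{"fn": "apply_moves", "kwargs": {"moves": [{"jaw":0.35,"linear":[0,0,0.002],"rot":[0,0,0]},{"jaw":0.35,"linear":[0,0,0.004],"rot":[0,0,0]},{"jaw":0.35,"linear":[0,0,0.005],"rot":[0,0,0]},{"jaw":0.35,"linear":[0,0,0.005],"rot":[0,0,0]},{"jaw":0.35,"linear":[0,0,0.005],"rot":[0,0,0]}]}}

```text
time: 7.32
eef_pos: [0.4767, -0.0025, 0.1169]
tool_rot: [[1.0, 0.0, 0.001], [0.0, -1.0, 0.0], [0.001, -0.0, -1.0]]
force: [-0.6, -0.7, 0.2]
width: 0.0407
```

Release slowly, then look.

Request:
{"fn": "apply_moves", "kwargs": {"moves": [{"jaw":0.5,"linear":[0,0,0],"rot":[0,0,0]},{"jaw":0.6,"linear":[0,0,0],"rot":[0,0,0]},{"jaw":0.7,"linear":[0,0,0],"rot":[0,0,0]},{"jaw":0.7,"linear":[0,0,0],"rot":[0,0,0]},{"jaw":0.7,"linear":[0,0,0],"rot":[0,0,0]}]}}

```text
time: 7.73
eef_pos: [0.4765, -0.0026, 0.1165]
tool_rot: [[1.0, 0.0, 0.0], [0.0, -1.0, 0.0], [0.0, -0.0, -1.0]]
force: [0.3, -0.3, -0.7]
width: 0.0596
```

Run:
```python
from h import *
im,c,s=look("w9")
cv2.imwrite("pics/w9z.png",cv2.resize(im[185:335,200:350],None,fx=4,fy=4,interpolation=cv2.INTER_CUBIC))
im=snapshot("scene")[:,:,::-1]; cv2.imwrite("pics/s9.png",cv2.resize(im[170:290,230:390],None,fx=4,fy=4,interpolation=cv2.INTER_CUBIC))
```

```text
[ 0.4765 -0.0026  0.1165] 0.0596 7.7333
```

View pics/w9z.png

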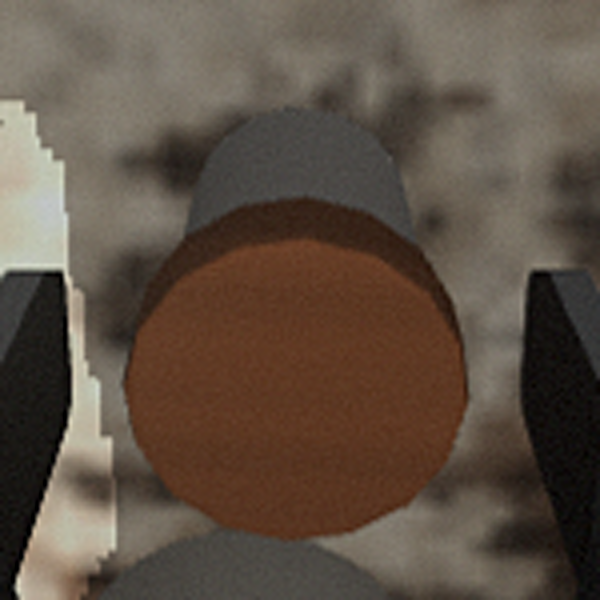

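View pics/s9.png

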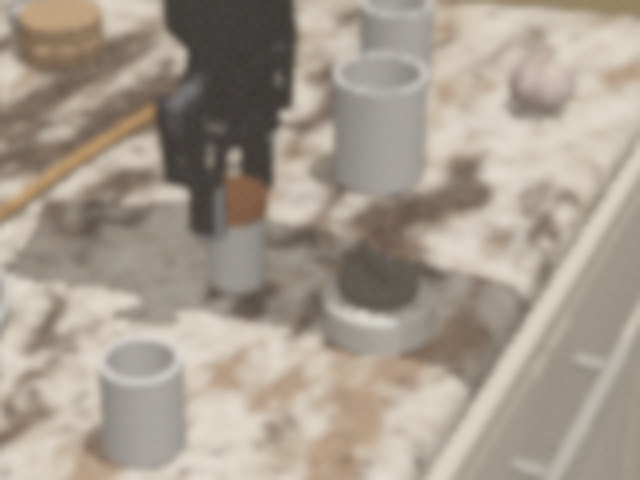

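Request:
{"fn": "apply_moves", "kwargs": {"moves": [{"jaw":0.7,"linear":[0,0,-0.015],"rot":[0,0,0]},{"jaw":0.7,"linear":[0,0,-0.045],"rot":[0,0,0]},{"jaw":0.7,"linear":[0,-0.01,-0.08],"rot":[0,0,0]},{"jaw":0.8,"linear":[0,-0.035,-0.1],"rot":[0,0,0]},{"jaw":0.8,"linear":[0.001,-0.07,-0.105],"rot":[0,0,0]}]}}

```text
time: 8.25
eef_pos: [0.4786, 0.0659, 0.2248]
tool_rot: [[1.0, -0.005, 0.005], [-0.005, -1.0, -0.0], [0.005, 0.0, -1.0]]
force: [1.5, 0.4, -0.3]
width: 0.0682
```

Request:
{"fn": "apply_moves", "kwargs": {"moves": [{"jaw":0.8,"linear":[0,-0.04,0],"rot":[0,0,0]},{"jaw":0.8,"linear":[0,-0.08,0],"rot":[0,0,0]},{"jaw":0.8,"linear":[0.002,-0.12,0],"rot":[0,0,0]},{"jaw":0.8,"linear":[0.004,-0.16,0],"rot":[0,0,0]},{"jaw":0.8,"linear":[0.006,-0.195,0],"rot":[0,0,0]}]}}

```text
time: 8.67
eef_pos: [0.4829, 0.2653, 0.2215]
tool_rot: [[1.0, 0.001, 0.0], [0.001, -1.0, 0.001], [0.0, -0.001, -1.0]]
force: [1.0, -0.1, -0.0]
width: 0.0684
```

Request:
{"fn": "apply_moves", "kwargs": {"moves": [{"jaw":0.8,"linear":[0,-0.03,0],"rot":[0,0,0]},{"jaw":0.8,"linear":[0,-0.05,0.02],"rot":[0,0,0]},{"jaw":0.8,"linear":[0,-0.062,0.045],"rot":[0,0,0]},{"jaw":0.8,"linear":[0,-0.065,0.06],"rot":[0,0,0]},{"jaw":0.8,"linear":[0,-0.065,0.065],"rot":[0,0,0]}]}}

```text
time: 9.08
eef_pos: [0.4819, 0.3283, 0.1538]
tool_rot: [[1.0, 0.002, -0.003], [0.002, -1.0, -0.002], [-0.003, 0.002, -1.0]]
force: [0.1, -0.6, 0.4]
width: 0.0685
```

Request:
{"fn": "apply_moves", "kwargs": {"moves": [{"jaw":0.8,"linear":[0,0,0],"rot":[0,0,0]},{"jaw":0.8,"linear":[0,0,0],"rot":[0,0,0]},{"jaw":0.8,"linear":[0,0,0],"rot":[0,0,0]},{"jaw":0.8,"linear":[0,0,0],"rot":[0,0,0]},{"jaw":0.8,"linear":[0,0,0],"rot":[0,0,0]}]}}

```text
time: 9.5
eef_pos: [0.4839, 0.3272, 0.1574]
tool_rot: [[1.0, -0.001, 0.001], [-0.001, -1.0, 0.001], [0.001, -0.001, -1.0]]
force: [-0.4, 0.9, -0.0]
width: 0.0684
```

Run:
```python
from h import *
im,c,s=look("w10"); print(s['tool_rot'].round(3).tolist())
cv2.imwrite("pics/w10z.png",cv2.resize(im[175:325,200:350],None,fx=4,fy=4,interpolation=cv2.INTER_CUBIC))
```

```text
[0.4839 0.3272 0.1574] 0.0684 9.5
[[1.0, -0.001, 0.001], [-0.001, -1.0, 0.001], [0.001, -0.001, -1.0]]
```

View pics/w10z.png

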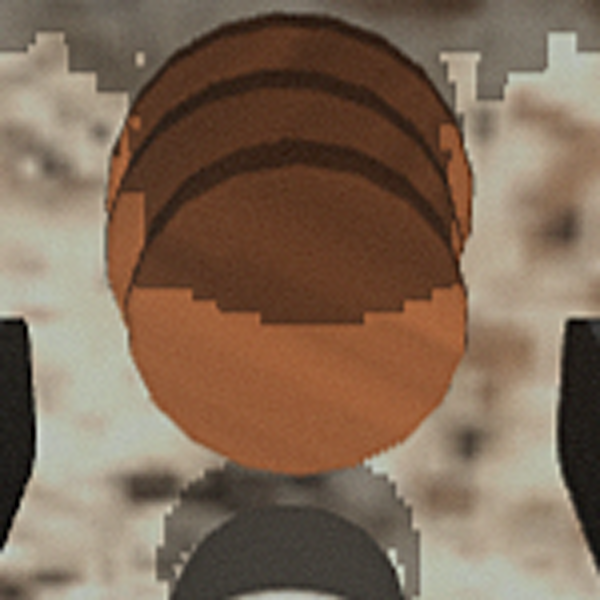

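```bash
cat >> h.py <<'E'
def ctr(name,eef,l,r,t,b,ox,oy,f,z):
    c=wc(eef); g=lambda u,v:onplane('',(u+.5)/f-.5+ox,(v+.5)/f-.5+oy,z,c)
    m=(l+r)/2;n=(t+b)/2
    p=(g(m,t)+g(m,b))/2; q=(g(l,n)+g(r,n))/2
    print(name,'x',p[0].round(4),'y',q[1].round(4),'diam',(g(m,t)-g(m,b))[0].round(4),(g(l,n)-g(r,n))[1].round(4))
E
python3 - <<'E'
from h import *
ctr('small',[0.4839,0.3272,0.1574],130,467,165,473,200,175,4,.072)
E
```

```text
small x 0.4822 y 0.3272 diam 0.0497 0.0493
```

Request:
{"fn": "apply_moves", "kwargs": {"moves": [{"jaw":0.8,"linear":[-0.001,0,0.01],"rot":[0,0,0]},{"jaw":0.8,"linear":[-0.001,0,0.024],"rot":[0,0,0]},{"jaw":0.8,"linear":[-0.001,0,0.0345],"rot":[0,0,0]},{"jaw":0.75,"linear":[-0.001,0,0.0345],"rot":[0,0,0]},{"jaw":0.65,"linear":[-0.001,0,0.0345],"rot":[0,0,0]}]}}

```text
time: 9.97
eef_pos: [0.482, 0.3272, 0.1211]
tool_rot: [[1.0, 0.0, -0.001], [0.0, -1.0, -0.001], [-0.001, 0.001, -1.0]]
force: [0.4, 0.6, 0.3]
width: 0.0558
```

Request:
{"fn": "apply_moves", "kwargs": {"moves": [{"jaw":0.55,"linear":[0,0,0],"rot":[0,0,0]},{"jaw":0.45,"linear":[0,0,0],"rot":[0,0,0]},{"jaw":0.45,"linear":[0,0,0],"rot":[0,0,0]},{"jaw":0.45,"linear":[0,0,0],"rot":[0,0,0]},{"jaw":0.45,"linear":[0,0,0],"rot":[0,0,0]}]}}

```text
time: 10.38
eef_pos: [0.4825, 0.3276, 0.1222]
tool_rot: [[1.0, 0.0, 0.0], [0.0, -1.0, 0.0], [0.0, -0.0, -1.0]]
force: [0.9, -0.8, -1.4]
width: 0.0494
```

Request:
{"fn": "apply_moves", "kwargs": {"moves": [{"jaw":0.45,"linear":[0,0,-0.005],"rot":[0,0,0]},{"jaw":0.45,"linear":[0,0,-0.018],"rot":[0,0,0]},{"jaw":0.45,"linear":[0,0,-0.035],"rot":[0,0,0]},{"jaw":0.45,"linear":[0,0,-0.05],"rot":[0,0,0]},{"jaw":0.45,"linear":[0,0,-0.057],"rot":[0,0,0]}]}}

```text
time: 10.8
eef_pos: [0.4829, 0.3279, 0.1811]
tool_rot: [[1.0, -0.0, 0.002], [-0.0, -1.0, 0.002], [0.002, -0.002, -1.0]]
force: [0.6, 0.3, 0.1]
width: 0.049
```

Run:
```python
from h import *
im,c,s=look("w11")
```

```text
[0.4829 0.3279 0.1811] 0.049 10.8
```

View pics/w11.png

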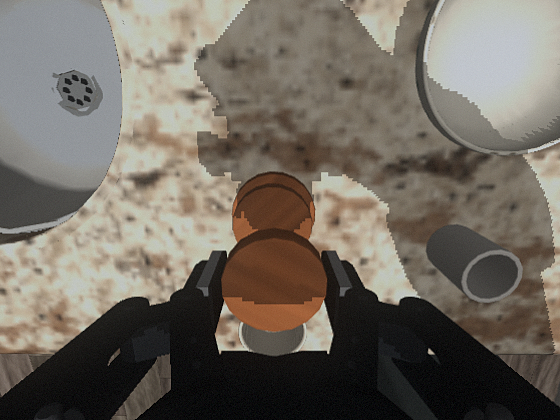

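Request:
{"fn": "apply_moves", "kwargs": {"moves": [{"jaw":0.45,"linear":[-0.004,0.02,-0.005],"rot":[0,0,0]},{"jaw":0.45,"linear":[-0.012,0.055,-0.01],"rot":[0,0,0]},{"jaw":0.45,"linear":[-0.022,0.095,-0.01],"rot":[0,0,0]},{"jaw":0.45,"linear":[-0.03,0.13,-0.01],"rot":[0,0,0]},{"jaw":0.45,"linear":[-0.035,0.153,-0.01],"rot":[0,0,0]}]}}

```text
time: 11.27
eef_pos: [0.4459, 0.1707, 0.1884]
tool_rot: [[1.0, -0.002, -0.002], [-0.002, -1.0, -0.002], [-0.002, 0.002, -1.0]]
force: [-0.0, -0.5, 0.5]
width: 0.0494
```

Request:
{"fn": "apply_moves", "kwargs": {"moves": [{"jaw":0.45,"linear":[-0.001,0.006,0.005],"rot":[0,0,0]},{"jaw":0.45,"linear":[-0.001,0.009,0.01],"rot":[0,0,0]},{"jaw":0.45,"linear":[-0.001,0.009,0.01],"rot":[0,0,0]},{"jaw":0.45,"linear":[-0.001,0.009,0.01],"rot":[0,0,0]},{"jaw":0.45,"linear":[-0.001,0.009,0.01],"rot":[0,0,0]}]}}

```text
time: 11.68
eef_pos: [0.4467, 0.167, 0.1787]
tool_rot: [[1.0, 0.002, -0.0], [0.002, -1.0, 0.001], [-0.0, -0.001, -1.0]]
force: [0.2, -0.2, -0.6]
width: 0.0497
```

Run:
```python
from h import *
im,c,s=look("w12"); print(s['tool_rot'].round(3).tolist())
cv2.imwrite("pics/w12z.png",cv2.resize(im[185:335,200:350],None,fx=4,fy=4,interpolation=cv2.INTER_CUBIC))
```

```text
[0.4467 0.167  0.1787] 0.0497 11.6833
[[1.0, 0.002, -0.0], [0.002, -1.0, 0.001], [-0.0, -0.001, -1.0]]
```

View pics/w12z.png

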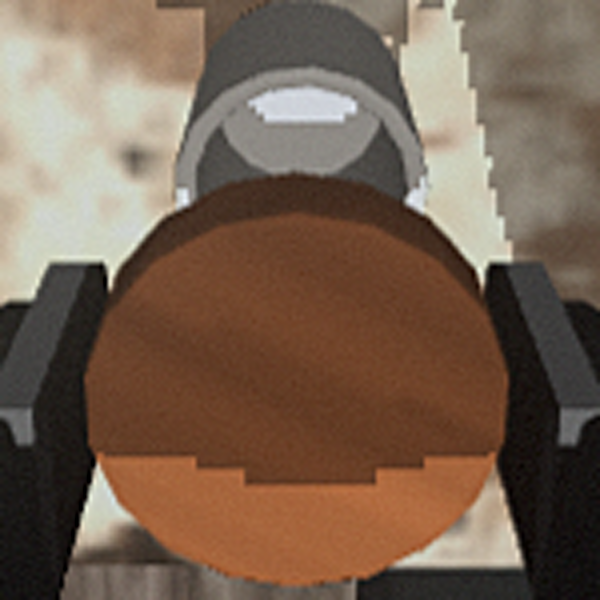

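Run:
```python
from h import *
e=[0.4467,0.167,0.1787]
ctr('lid',e,85,508,214,585,200,185,4,.1787-.0502)
# rim top edge + 22.5mm
c=wc(e)
p=onplane('',(301.5)/4+200-.4,67/4+185-.4,.058,c); print(p-[.0225,0,0])
q=(onplane('',175/4+199.6,190/4+184.6,.058,c),onplane('',428/4+199.6,190/4+184.6,.058,c)); print(q)
```

```text
lid x 0.4465 y 0.1673 diam 0.0497 0.0496
[0.44573942 0.16650126 0.058     ]
(array([0.44579619, 0.18861237, 0.058     ]), array([0.44585846, 0.14427903, 0.058     ]))
```

Request:
{"fn": "apply_moves", "kwargs": {"moves": [{"jaw":0.45,"linear":[-0.001,0.001,0.01],"rot":[0,0,0]},{"jaw":0.45,"linear":[-0.001,0.001,0.025],"rot":[0,0,0]},{"jaw":0.45,"linear":[-0.001,0.001,0.038],"rot":[0,0,0]},{"jaw":0.45,"linear":[-0.001,0.001,0.047],"rot":[0,0,0]},{"jaw":0.45,"linear":[-0.001,0.001,0.051],"rot":[0,0,0]}]}}

```text
time: 12.15
eef_pos: [0.4451, 0.1651, 0.1268]
tool_rot: [[1.0, 0.001, -0.001], [0.001, -1.0, -0.0], [-0.001, 0.0, -1.0]]
force: [0.8, -0.2, -0.0]
width: 0.0497
```

Request:
{"fn": "apply_moves", "kwargs": {"moves": [{"jaw":0.45,"linear":[0,0,0.002],"rot":[0,0,0]},{"jaw":0.45,"linear":[0,0,0.004],"rot":[0,0,0]},{"jaw":0.45,"linear":[0,0,0.0045],"rot":[0,0,0]},{"jaw":0.45,"linear":[0,0,0.0045],"rot":[0,0,0]},{"jaw":0.45,"linear":[0,0,0.0045],"rot":[0,0,0]}]}}

```text
time: 12.57
eef_pos: [0.4456, 0.1645, 0.1238]
tool_rot: [[1.0, 0.0, 0.001], [0.0, -1.0, 0.0], [0.001, -0.0, -1.0]]
force: [-0.1, 1.1, 0.0]
width: 0.049
```

Request:
{"fn": "apply_moves", "kwargs": {"moves": [{"jaw":0.6,"linear":[0,0,0],"rot":[0,0,0]},{"jaw":0.7,"linear":[0,0,0],"rot":[0,0,0]},{"jaw":0.8,"linear":[0,0,0],"rot":[0,0,0]},{"jaw":0.8,"linear":[0,0,0],"rot":[0,0,0]},{"jaw":0.8,"linear":[0,0,0],"rot":[0,0,0]}]}}

```text
time: 12.98
eef_pos: [0.4454, 0.1644, 0.1235]
tool_rot: [[1.0, 0.0, 0.0], [0.0, -1.0, 0.0], [0.0, -0.0, -1.0]]
force: [-0.5, 0.5, -0.7]
width: 0.0684
```

Run:
```python
from h import *
im,c,s=look("w13")
im=snapshot("scene")[:,:,::-1]; cv2.imwrite("pics/s13.png",cv2.resize(im[170:350,180:390],None,fx=3.5,fy=3.3,interpolation=cv2.INTER_CUBIC))
```

```text
[0.4454 0.1644 0.1235] 0.0684 12.9833
```

View pics/w13.png

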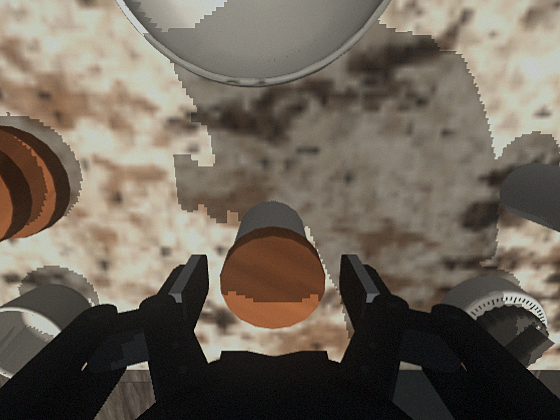

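View pics/s13.png

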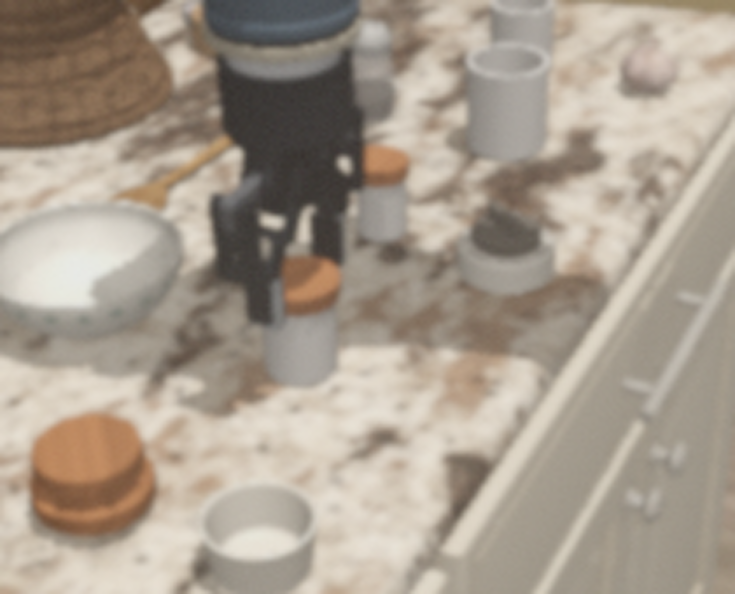

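Request:
{"fn": "apply_moves", "kwargs": {"moves": [{"jaw":0.8,"linear":[0,0,-0.015],"rot":[0,0,0]},{"jaw":0.85,"linear":[0,0,-0.04],"rot":[0,0,0]},{"jaw":0.9,"linear":[0.006,-0.02,-0.06],"rot":[0,0,0]},{"jaw":0.92,"linear":[0.014,-0.055,-0.065],"rot":[0,0,0]},{"jaw":0.92,"linear":[0.023,-0.09,-0.065],"rot":[0,0,0]}]}}

```text
time: 13.5
eef_pos: [0.4694, 0.2549, 0.1906]
tool_rot: [[1.0, -0.003, 0.003], [-0.003, -1.0, 0.001], [0.003, -0.001, -1.0]]
force: [1.5, 0.2, -0.4]
width: 0.0788
```

Request:
{"fn": "apply_moves", "kwargs": {"moves": [{"jaw":0.92,"linear":[0.007,-0.03,0.01],"rot":[0,0,0]},{"jaw":0.92,"linear":[0.012,-0.053,0.025],"rot":[0,0,0]},{"jaw":0.92,"linear":[0.015,-0.068,0.042],"rot":[0,0,0]},{"jaw":0.92,"linear":[0.015,-0.072,0.05],"rot":[0,0,0]},{"jaw":0.92,"linear":[0.015,-0.072,0.055],"rot":[0,0,0]}]}}

```text
time: 13.92
eef_pos: [0.4825, 0.3273, 0.132]
tool_rot: [[1.0, 0.002, -0.002], [0.002, -1.0, -0.001], [-0.002, 0.001, -1.0]]
force: [-0.1, -0.3, -0.7]
width: 0.0782
```

Request:
{"fn": "apply_moves", "kwargs": {"moves": [{"jaw":0.92,"linear":[0,0,0],"rot":[0,0,0]},{"jaw":0.92,"linear":[0,0,0],"rot":[0,0,0]},{"jaw":0.92,"linear":[0,0,0],"rot":[0,0,0]},{"jaw":0.92,"linear":[0,0,0],"rot":[0,0,0]},{"jaw":0.92,"linear":[0,0,0],"rot":[0,0,0]}]}}

```text
time: 14.33
eef_pos: [0.4838, 0.326, 0.1342]
tool_rot: [[1.0, -0.001, 0.001], [-0.001, -1.0, 0.001], [0.001, -0.001, -1.0]]
force: [1.0, 0.2, 0.5]
width: 0.0782
```

Run:
```python
from h import *
im,c,s=look("w14"); print(s['tool_rot'].round(3).tolist())
cv2.imwrite("pics/w14z.png",cv2.resize(im[165:315,190:360],None,fx=4,fy=4,interpolation=cv2.INTER_CUBIC))
```

```text
[0.4838 0.326  0.1342] 0.0782 14.3333
[[1.0, -0.001, 0.001], [-0.001, -1.0, 0.001], [0.001, -0.001, -1.0]]
```

View pics/w14z.png

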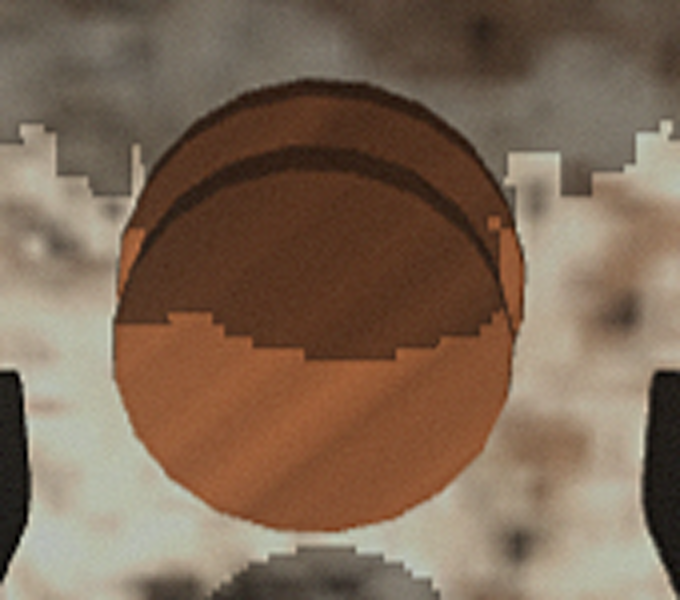

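Run:
```python
from h import *
ctr('mid',[0.4838,0.326,0.1342],113,513,169,532,190,165,4,.048)
ctr('large',[0.4838,0.326,0.1342],118,524,79,500,190,165,4,.024)
```

```text
mid x 0.4826 y 0.3297 diam 0.0587 0.0587
large x 0.4815 y 0.3289 diam 0.076 0.0676
```

Request:
{"fn": "apply_moves", "kwargs": {"moves": [{"jaw":0.92,"linear":[-0.001,-0.0035,0.01],"rot":[0,0,0]},{"jaw":0.92,"linear":[-0.001,-0.0035,0.025],"rot":[0,0,0]},{"jaw":0.92,"linear":[-0.001,-0.0035,0.036],"rot":[0,0,0]},{"jaw":0.9,"linear":[-0.001,-0.0035,0.037],"rot":[0,0,0]},{"jaw":0.8,"linear":[-0.001,-0.0035,0.037],"rot":[0,0,0]}]}}

```text
time: 14.8
eef_pos: [0.4819, 0.3297, 0.0953]
tool_rot: [[1.0, 0.0, -0.002], [0.0, -1.0, -0.001], [-0.002, 0.001, -1.0]]
force: [0.9, -0.0, 0.8]
width: 0.0686
```

Request:
{"fn": "apply_moves", "kwargs": {"moves": [{"jaw":0.65,"linear":[0,0,0],"rot":[0,0,0]},{"jaw":0.55,"linear":[0,0,0],"rot":[0,0,0]},{"jaw":0.55,"linear":[0,0,0],"rot":[0,0,0]},{"jaw":0.55,"linear":[0,0,0],"rot":[0,0,0]},{"jaw":0.55,"linear":[0,0,0],"rot":[0,0,0]}]}}

```text
time: 15.22
eef_pos: [0.4826, 0.33, 0.0967]
tool_rot: [[1.0, -0.0, 0.0], [-0.0, -1.0, 0.0], [0.0, -0.0, -1.0]]
force: [-0.1, -0.7, -0.0]
width: 0.0589
```

Request:
{"fn": "apply_moves", "kwargs": {"moves": [{"jaw":0.55,"linear":[0,0,-0.005],"rot":[0,0,0]},{"jaw":0.55,"linear":[0,0,-0.018],"rot":[0,0,0]},{"jaw":0.55,"linear":[0,0,-0.04],"rot":[0,0,0]},{"jaw":0.55,"linear":[0,0,-0.065],"rot":[0,0,0]},{"jaw":0.55,"linear":[0,0,-0.085],"rot":[0,0,0]}]}}

```text
time: 15.63
eef_pos: [0.4825, 0.3301, 0.1832]
tool_rot: [[1.0, 0.0, 0.0], [0.0, -1.0, 0.0], [0.0, -0.0, -1.0]]
force: [0.3, -0.2, -0.4]
width: 0.0586
```

Run:
```python
from h import *
im,c,s=look("w15")
```

```text
[0.4825 0.3301 0.1832] 0.0586 15.6333
```

View pics/w15.png

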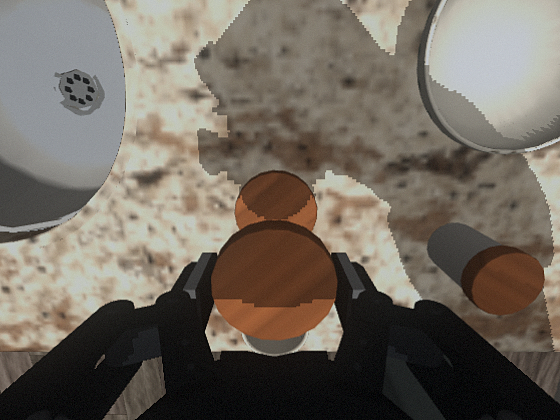

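Request:
{"fn": "apply_moves", "kwargs": {"moves": [{"jaw":0.55,"linear":[0,0.015,-0.015],"rot":[0,0,0]},{"jaw":0.55,"linear":[0,0.04,-0.03],"rot":[0,0,0]},{"jaw":0.55,"linear":[0,0.075,-0.035],"rot":[0,0,0]},{"jaw":0.55,"linear":[0,0.112,-0.035],"rot":[0,0,0]},{"jaw":0.55,"linear":[0,0.15,-0.035],"rot":[0,0,0]}]}}

```text
time: 16.1
eef_pos: [0.4823, 0.179, 0.2172]
tool_rot: [[1.0, 0.001, 0.002], [0.001, -1.0, 0.001], [0.002, -0.001, -1.0]]
force: [1.0, -1.0, -0.4]
width: 0.0587
```

Request:
{"fn": "apply_moves", "kwargs": {"moves": [{"jaw":0.55,"linear":[0,0.038,0],"rot":[0,0,0]},{"jaw":0.55,"linear":[0,0.076,0],"rot":[0,0,0]},{"jaw":0.55,"linear":[0,0.114,0],"rot":[0,0,0]},{"jaw":0.55,"linear":[0,0.152,0],"rot":[0,0,0]},{"jaw":0.55,"linear":[0,0.19,0],"rot":[0,0,0]}]}}

```text
time: 16.52
eef_pos: [0.4821, -0.0118, 0.2168]
tool_rot: [[1.0, 0.0, 0.001], [0.0, -1.0, -0.0], [0.001, 0.0, -1.0]]
force: [-0.6, -0.6, -0.3]
width: 0.0586
```

Request:
{"fn": "apply_moves", "kwargs": {"moves": [{"jaw":0.55,"linear":[0.002,0.038,0],"rot":[0,0,0]},{"jaw":0.55,"linear":[0.004,0.076,0],"rot":[0,0,0]},{"jaw":0.55,"linear":[0.006,0.114,0],"rot":[0,0,0]},{"jaw":0.55,"linear":[0.008,0.152,0],"rot":[0,0,0]},{"jaw":0.55,"linear":[0.01,0.188,0],"rot":[0,0,0]}]}}

```text
time: 16.93
eef_pos: [0.4921, -0.2003, 0.2168]
tool_rot: [[1.0, -0.0, 0.0], [-0.0, -1.0, -0.0], [0.0, 0.0, -1.0]]
force: [0.7, 0.2, -0.3]
width: 0.0584
```

Request:
{"fn": "apply_moves", "kwargs": {"moves": [{"jaw":0.55,"linear":[0,0.032,0],"rot":[0,0,0]},{"jaw":0.55,"linear":[0,0.06,0.005],"rot":[0,0,0]},{"jaw":0.55,"linear":[0,0.08,0.01],"rot":[0,0,0]},{"jaw":0.55,"linear":[0,0.093,0.015],"rot":[0,0,0]},{"jaw":0.55,"linear":[0,0.1,0.02],"rot":[0,0,0]}]}}

```text
time: 17.35
eef_pos: [0.492, -0.2999, 0.1961]
tool_rot: [[1.0, -0.002, 0.0], [-0.002, -1.0, -0.0], [0.0, 0.0, -1.0]]
force: [0.4, 0.1, 0.3]
width: 0.0588
```

Request:
{"fn": "apply_moves", "kwargs": {"moves": [{"jaw":0.55,"linear":[0,0,0],"rot":[0,0,0]},{"jaw":0.55,"linear":[0,0,0],"rot":[0,0,0]},{"jaw":0.55,"linear":[0,0,0],"rot":[0,0,0]},{"jaw":0.55,"linear":[0,0,0],"rot":[0,0,0]},{"jaw":0.55,"linear":[0,0,0],"rot":[0,0,0]}]}}

```text
time: 17.77
eef_pos: [0.4929, -0.2969, 0.1968]
tool_rot: [[1.0, 0.002, 0.001], [0.002, -1.0, 0.0], [0.001, -0.0, -1.0]]
force: [0.1, 0.6, -0.7]
width: 0.0586
```

Run:
```python
from h import *
im,c,s=look("w16"); print(s['tool_rot'].round(3).tolist(),s['joint_pos'].round(2))
cv2.imwrite("pics/w16z.png",cv2.resize(im[185:345,190:350],None,fx=3.75,fy=3.75,interpolation=cv2.INTER_CUBIC))
```

```text
[ 0.4929 -0.2969  0.1968] 0.0586 17.7667
[[1.0, 0.002, 0.001], [0.002, -1.0, 0.0], [0.001, -0.0, -1.0]] [ 0.57  0.55 -0.16  1.83  0.12  0.77 -1.23]
```

View pics/w16z.png

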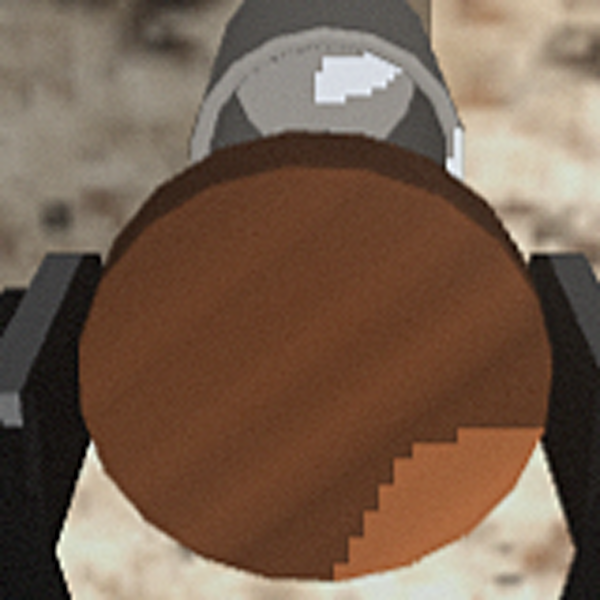

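Run:
```python
from h import *
e=[0.4929,-0.2969,0.1968]
ctr('lid',e,79,551,167,580,190,185,3.75,.1968-.0487)
c=wc(e); g=lambda u,v:onplane('',u/3.75+189.6,v/3.75+184.6,.068,c).round(4)
print(g(327,28)-[.027,0,0],g(189,150),g(465,150))
```

```text
lid x 0.4933 y -0.2965 diam 0.0583 0.0582
[ 0.4919 -0.2987  0.068 ] [ 0.4946 -0.2721  0.068 ] [ 0.4946 -0.3255  0.068 ]
```

Request:
{"fn": "apply_moves", "kwargs": {"moves": [{"jaw":0.55,"linear":[-0.001,0.002,0.01],"rot":[0,0,0]},{"jaw":0.55,"linear":[-0.001,0.002,0.027],"rot":[0,0,0]},{"jaw":0.55,"linear":[-0.001,0.002,0.044],"rot":[0,0,0]},{"jaw":0.55,"linear":[-0.001,0.002,0.056],"rot":[0,0,0]},{"jaw":0.55,"linear":[-0.001,0.002,0.06],"rot":[0,0,0]}]}}

```text
time: 18.23
eef_pos: [0.4905, -0.2995, 0.1341]
tool_rot: [[1.0, 0.0, -0.003], [0.0, -1.0, 0.001], [-0.003, -0.001, -1.0]]
force: [-0.2, -0.7, -0.4]
width: 0.0589
```

Request:
{"fn": "apply_moves", "kwargs": {"moves": [{"jaw":0.55,"linear":[0,0,0.002],"rot":[0,0,0]},{"jaw":0.55,"linear":[0,0,0.004],"rot":[0,0,0]},{"jaw":0.55,"linear":[0,0,0.005],"rot":[0,0,0]},{"jaw":0.55,"linear":[0,0,0.005],"rot":[0,0,0]},{"jaw":0.55,"linear":[0,0,0.005],"rot":[0,0,0]}]}}

```text
time: 18.65
eef_pos: [0.4917, -0.3002, 0.1319]
tool_rot: [[1.0, 0.0, 0.001], [0.0, -1.0, -0.0], [0.001, 0.0, -1.0]]
force: [-1.1, 0.3, -0.7]
width: 0.0586
```

Request:
{"fn": "apply_moves", "kwargs": {"moves": [{"jaw":0.7,"linear":[0,0,0],"rot":[0,0,0]},{"jaw":0.8,"linear":[0,0,0],"rot":[0,0,0]},{"jaw":0.9,"linear":[0,0,0],"rot":[0,0,0]},{"jaw":0.9,"linear":[0,0,0],"rot":[0,0,0]},{"jaw":0.9,"linear":[0,0,0],"rot":[0,0,0]}]}}

```text
time: 19.07
eef_pos: [0.4915, -0.3001, 0.1315]
tool_rot: [[1.0, -0.0, 0.0], [-0.0, -1.0, -0.0], [0.0, 0.0, -1.0]]
force: [-0.6, -0.3, -0.1]
width: 0.0769
```

Run:
```python
from h import *
im,c,s=look("w17")
im=snapshot("scene")[:,:,::-1]; cv2.imwrite("pics/s17.png",cv2.resize(im[140:250,260:400],None,fx=5,fy=5,interpolation=cv2.INTER_CUBIC))
```

```text
[ 0.4915 -0.3001  0.1315] 0.0769 19.0667
```

View pics/w17.png

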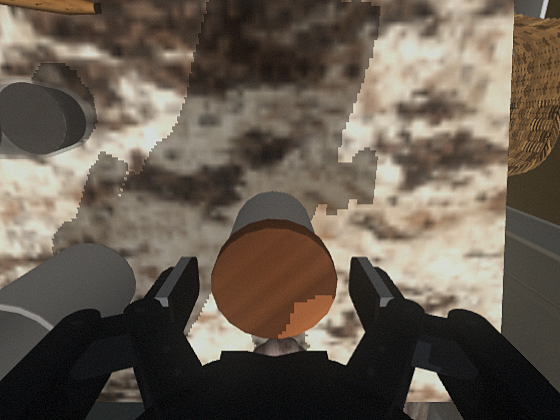

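View pics/s17.png

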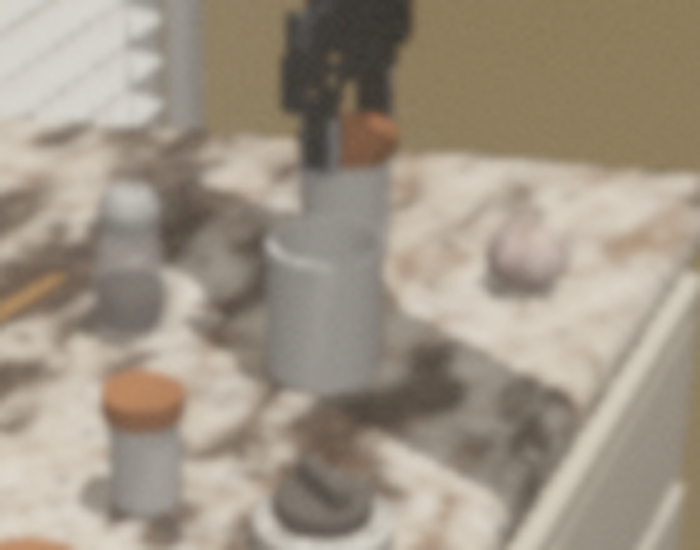

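Request:
{"fn": "apply_moves", "kwargs": {"moves": [{"jaw":0.95,"linear":[0,0,-0.015],"rot":[0,0,0]},{"jaw":1,"linear":[0,0,-0.045],"rot":[0,0,0]},{"jaw":1,"linear":[0,-0.01,-0.075],"rot":[0,0,0]},{"jaw":1,"linear":[0,-0.035,-0.09],"rot":[0,0,0]},{"jaw":1,"linear":[0,-0.07,-0.09],"rot":[0,0,0]}]}}

```text
time: 19.58
eef_pos: [0.4925, -0.2326, 0.2248]
tool_rot: [[1.0, -0.005, 0.006], [-0.005, -1.0, -0.004], [0.006, 0.004, -1.0]]
force: [1.0, 0.2, -0.5]
width: 0.0855
```

Request:
{"fn": "apply_moves", "kwargs": {"moves": [{"jaw":1,"linear":[0,-0.04,0],"rot":[0,0,0]},{"jaw":1,"linear":[0,-0.08,0],"rot":[0,0,0]},{"jaw":1,"linear":[-0.001,-0.12,0],"rot":[0,0,0]},{"jaw":1,"linear":[-0.002,-0.16,0],"rot":[0,0,0]},{"jaw":1,"linear":[-0.003,-0.2,0],"rot":[0,0,0]}]}}

```text
time: 20.0
eef_pos: [0.488, -0.0283, 0.2216]
tool_rot: [[1.0, -0.0, 0.0], [-0.0, -1.0, -0.0], [0.0, 0.0, -1.0]]
force: [1.0, 0.5, -0.0]
width: 0.0853
```

Request:
{"fn": "apply_moves", "kwargs": {"moves": [{"jaw":1,"linear":[0,-0.04,0],"rot":[0,0,0]},{"jaw":1,"linear":[0,-0.08,0],"rot":[0,0,0]},{"jaw":1,"linear":[-0.001,-0.12,0],"rot":[0,0,0]},{"jaw":1,"linear":[-0.002,-0.16,0],"rot":[0,0,0]},{"jaw":1,"linear":[-0.003,-0.2,0],"rot":[0,0,0]}]}}

```text
time: 20.42
eef_pos: [0.485, 0.1719, 0.2216]
tool_rot: [[1.0, 0.0, 0.0], [0.0, -1.0, 0.0], [0.0, -0.0, -1.0]]
force: [1.8, -0.3, 0.2]
width: 0.0858
```

Request:
{"fn": "apply_moves", "kwargs": {"moves": [{"jaw":1,"linear":[-0.001,-0.04,0],"rot":[0,0,0]},{"jaw":1,"linear":[-0.002,-0.08,0.015],"rot":[0,0,0]},{"jaw":1,"linear":[-0.003,-0.115,0.045],"rot":[0,0,0]},{"jaw":1,"linear":[-0.003,-0.142,0.075],"rot":[0,0,0]},{"jaw":1,"linear":[-0.003,-0.157,0.095],"rot":[0,0,0]}]}}

```text
time: 20.83
eef_pos: [0.4812, 0.3308, 0.1246]
tool_rot: [[1.0, 0.003, -0.0], [0.003, -1.0, 0.002], [-0.0, -0.002, -1.0]]
force: [0.6, 0.6, -0.8]
width: 0.0854
```

Request:
{"fn": "apply_moves", "kwargs": {"moves": [{"jaw":1,"linear":[0,0,0.005],"rot":[0,0,0]},{"jaw":1,"linear":[0,0,0.01],"rot":[0,0,0]},{"jaw":1,"linear":[0,0,0.01],"rot":[0,0,0]},{"jaw":1,"linear":[0,0,0.01],"rot":[0,0,0]},{"jaw":1,"linear":[0,0,0.01],"rot":[0,0,0]}]}}

```text
time: 21.25
eef_pos: [0.4833, 0.3259, 0.1176]
tool_rot: [[1.0, -0.002, 0.002], [-0.002, -1.0, 0.0], [0.002, -0.0, -1.0]]
force: [-0.9, 1.0, -0.2]
width: 0.0855
```

Run:
```python
from h import *
im,c,s=look("w18"); print(s['tool_rot'].round(3).tolist(),s['joint_pos'].round(2))
cv2.imwrite("pics/w18z.png",cv2.resize(im[175:335,170:380],None,fx=3.75,fy=3.75,interpolation=cv2.INTER_CUBIC))
```

```text
[0.4833 0.3259 0.1176] 0.0855 21.25
[[1.0, -0.002, 0.002], [-0.002, -1.0, 0.0], [0.002, -0.0, -1.0]] [-0.57  0.66 -0.16  1.88  0.17  0.61 -2.41]
```

View pics/w18z.png

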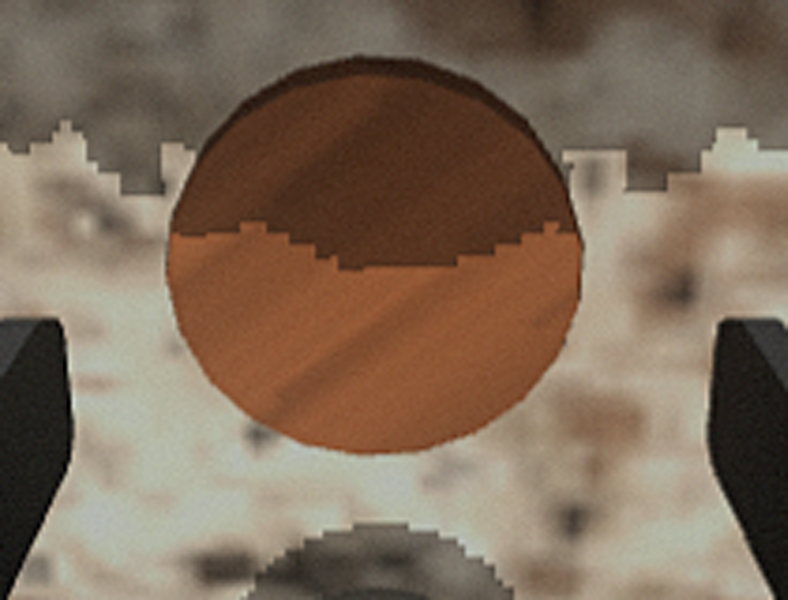

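Run:
```python
from h import *
ctr('large',[0.4833,0.3259,0.1176],166,581,72,454,170,175,3.75,.024)
```

```text
large x 0.4832 y 0.329 diam 0.0679 0.0675
```

Request:
{"fn": "apply_moves", "kwargs": {"moves": [{"jaw":1,"linear":[0,-0.003,0.008],"rot":[0,0,0]},{"jaw":1,"linear":[0,-0.003,0.018],"rot":[0,0,0]},{"jaw":1,"linear":[0,-0.003,0.025],"rot":[0,0,0]},{"jaw":1,"linear":[0,-0.003,0.025],"rot":[0,0,0]},{"jaw":1,"linear":[0,-0.003,0.025],"rot":[0,0,0]}]}}

```text
time: 21.72
eef_pos: [0.482, 0.3297, 0.0905]
tool_rot: [[1.0, 0.0, -0.001], [0.0, -1.0, -0.001], [-0.001, 0.001, -1.0]]
force: [-0.3, 0.2, 1.1]
width: 0.0852
```

Run:
```python
from h import *
im,c,s=look("w19"); print(s['tool_rot'].round(3).tolist())
```

```text
[0.482  0.3297 0.0905] 0.0852 21.7167
[[1.0, 0.0, -0.001], [0.0, -1.0, -0.001], [-0.001, 0.001, -1.0]]
```

View pics/w19.png

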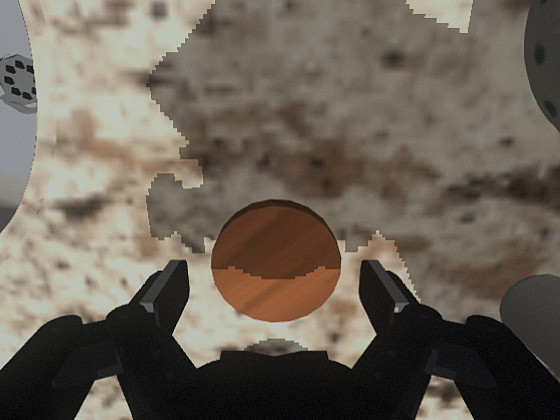

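Request:
{"fn": "apply_moves", "kwargs": {"moves": [{"jaw":1,"linear":[0.001,0,0.006],"rot":[0,0,0]},{"jaw":1,"linear":[0.001,0,0.013],"rot":[0,0,0]},{"jaw":1,"linear":[0.001,0,0.018],"rot":[0,0,0]},{"jaw":1,"linear":[0.001,0,0.0195],"rot":[0,0,0]},{"jaw":0.9,"linear":[0.001,0,0.0195],"rot":[0,0,0]}]}}

```text
time: 22.18
eef_pos: [0.4831, 0.3298, 0.0711]
tool_rot: [[1.0, 0.0, -0.001], [0.0, -1.0, -0.001], [-0.001, 0.001, -1.0]]
force: [-0.8, -0.3, -0.1]
width: 0.0772
```

Request:
{"fn": "apply_moves", "kwargs": {"moves": [{"jaw":0.8,"linear":[0,0,0],"rot":[0,0,0]},{"jaw":0.7,"linear":[0,0,0],"rot":[0,0,0]},{"jaw":0.65,"linear":[0,0,0],"rot":[0,0,0]},{"jaw":0.65,"linear":[0,0,0],"rot":[0,0,0]},{"jaw":0.65,"linear":[0,0,0],"rot":[0,0,0]}]}}

```text
time: 22.6
eef_pos: [0.4835, 0.33, 0.0722]
tool_rot: [[1.0, 0.0, 0.0], [0.0, -1.0, 0.0], [0.0, -0.0, -1.0]]
force: [-1.2, -0.1, 3.4]
width: 0.0674
```

Request:
{"fn": "apply_moves", "kwargs": {"moves": [{"jaw":0.65,"linear":[0,0,-0.005],"rot":[0,0,0]},{"jaw":0.65,"linear":[0,0,-0.02],"rot":[0,0,0]},{"jaw":0.65,"linear":[0,0,-0.05],"rot":[0,0,0]},{"jaw":0.65,"linear":[0,0,-0.085],"rot":[0,0,0]},{"jaw":0.65,"linear":[0,0,-0.11],"rot":[0,0,0]}]}}

```text
time: 23.02
eef_pos: [0.4836, 0.3302, 0.1844]
tool_rot: [[1.0, 0.0, 0.001], [0.0, -1.0, 0.001], [0.001, -0.001, -1.0]]
force: [1.5, -0.3, -0.9]
width: 0.0677
```

Run:
```python
from h import *
im,c,s=look("w20")
```

```text
[0.4836 0.3302 0.1844] 0.0677 23.0167
```

View pics/w20.png

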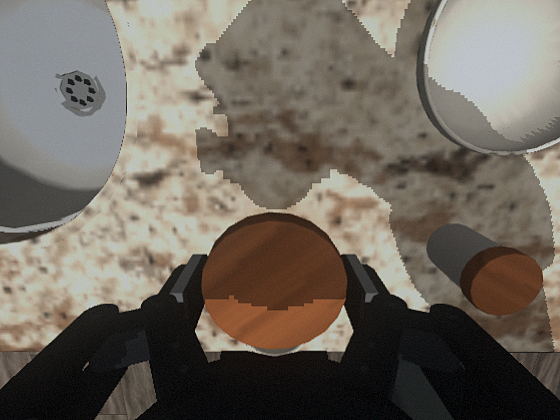

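Request:
{"fn": "apply_moves", "kwargs": {"moves": [{"jaw":0.65,"linear":[0,0.012,-0.015],"rot":[0,0,0]},{"jaw":0.65,"linear":[0,0.035,-0.03],"rot":[0,0,0]},{"jaw":0.65,"linear":[0,0.068,-0.035],"rot":[0,0,0]},{"jaw":0.65,"linear":[-0.002,0.104,-0.035],"rot":[0,0,0]},{"jaw":0.65,"linear":[-0.004,0.14,-0.035],"rot":[0,0,0]}]}}

```text
time: 23.48
eef_pos: [0.4793, 0.1889, 0.2175]
tool_rot: [[1.0, 0.001, 0.001], [0.001, -1.0, 0.001], [0.001, -0.001, -1.0]]
force: [0.6, -0.2, -0.4]
width: 0.0675
```

Request:
{"fn": "apply_moves", "kwargs": {"moves": [{"jaw":0.65,"linear":[-0.003,0.037,0],"rot":[0,0,0]},{"jaw":0.65,"linear":[-0.006,0.074,0],"rot":[0,0,0]},{"jaw":0.65,"linear":[-0.009,0.111,0],"rot":[0,0,0]},{"jaw":0.65,"linear":[-0.012,0.148,0],"rot":[0,0,0]},{"jaw":0.65,"linear":[-0.015,0.185,0],"rot":[0,0,0]}]}}

```text
time: 23.9
eef_pos: [0.4639, 0.0032, 0.2171]
tool_rot: [[1.0, 0.0, 0.0], [0.0, -1.0, -0.0], [0.0, 0.0, -1.0]]
force: [0.6, 0.5, -1.2]
width: 0.0677
```

Request:
{"fn": "apply_moves", "kwargs": {"moves": [{"jaw":0.65,"linear":[-0.003,0.037,0],"rot":[0,0,0]},{"jaw":0.65,"linear":[-0.006,0.074,0],"rot":[0,0,0]},{"jaw":0.65,"linear":[-0.009,0.11,0],"rot":[0,0,0]},{"jaw":0.65,"linear":[-0.012,0.139,0],"rot":[0,0,0]},{"jaw":0.65,"linear":[-0.0145,0.16,0],"rot":[0,0,0]}]}}

```text
time: 24.32
eef_pos: [0.4491, -0.1582, 0.217]
tool_rot: [[1.0, -0.003, 0.0], [-0.003, -1.0, -0.001], [0.0, 0.001, -1.0]]
force: [1.0, 0.5, -0.9]
width: 0.0675
```

Request:
{"fn": "apply_moves", "kwargs": {"moves": [{"jaw":0.65,"linear":[0,0.007,0.002],"rot":[0,0,0]},{"jaw":0.65,"linear":[0,0.008,0.005],"rot":[0,0,0]},{"jaw":0.65,"linear":[0,0.008,0.01],"rot":[0,0,0]},{"jaw":0.65,"linear":[0,0.008,0.01],"rot":[0,0,0]},{"jaw":0.65,"linear":[0,0.008,0.01],"rot":[0,0,0]}]}}

```text
time: 24.73
eef_pos: [0.45, -0.1614, 0.2065]
tool_rot: [[1.0, 0.003, -0.001], [0.003, -1.0, 0.001], [-0.001, -0.001, -1.0]]
force: [-0.2, 0.1, -1.7]
width: 0.0673
```

Run:
```python
from h import *
im,c,s=look("w21"); print(s['tool_rot'].round(3).tolist(),s['joint_pos'].round(2))
cv2.imwrite("pics/w21z.png",cv2.resize(im[165:355,185:365],None,fx=3,fy=3,interpolation=cv2.INTER_CUBIC))
```

```text
[ 0.45   -0.1614  0.2065] 0.0673 24.7333
[[1.0, 0.003, -0.001], [0.003, -1.0, 0.001], [-0.001, -0.001, -1.0]] [ 0.37  0.42 -0.17  2.06  0.11  0.67 -1.44]
```

View pics/w21z.png

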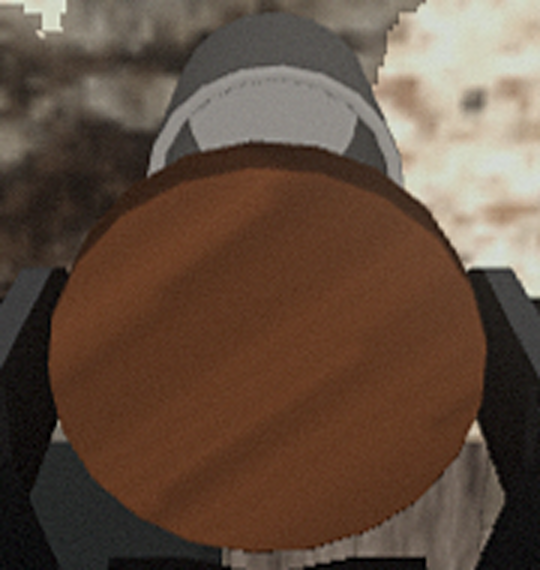

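Run:
```python
from h import *
e=[0.45,-0.1614,0.2065]
ctr('lid',e,49,487,168,551,185,165,3,.2065-.0482)
c=wc(e); g=lambda u,v:onplane('',u/3+184.6,v/3+164.6,.078,c).round(4)
print(g(275.5,64)-[.0315,0,0],g(147,180),g(404,180))
```

```text
lid x 0.4499 y -0.1612 diam 0.0674 0.0673
[ 0.4489 -0.1629  0.078 ] [ 0.4518 -0.132   0.078 ] [ 0.4519 -0.194   0.078 ]
```

Request:
{"fn": "apply_moves", "kwargs": {"moves": [{"jaw":0.65,"linear":[-0.001,0.0005,0.01],"rot":[0,0,0]},{"jaw":0.65,"linear":[-0.001,0.0005,0.025],"rot":[0,0,0]},{"jaw":0.65,"linear":[-0.001,0.0005,0.04],"rot":[0,0,0]},{"jaw":0.65,"linear":[-0.001,0.0005,0.05],"rot":[0,0,0]},{"jaw":0.65,"linear":[-0.001,0.0005,0.055],"rot":[0,0,0]}]}}

```text
time: 25.2
eef_pos: [0.4488, -0.1625, 0.1509]
tool_rot: [[1.0, 0.002, -0.001], [0.002, -1.0, 0.001], [-0.001, -0.001, -1.0]]
force: [-0.9, 0.4, -1.5]
width: 0.068
```

Request:
{"fn": "apply_moves", "kwargs": {"moves": [{"jaw":0.65,"linear":[0,0,0.003],"rot":[0,0,0]},{"jaw":0.65,"linear":[0,0,0.007],"rot":[0,0,0]},{"jaw":0.65,"linear":[0,0,0.01],"rot":[0,0,0]},{"jaw":0.65,"linear":[0,0,0.01],"rot":[0,0,0]},{"jaw":0.65,"linear":[0,0,0.01],"rot":[0,0,0]}]}}

```text
time: 25.62
eef_pos: [0.4491, -0.1635, 0.1421]
tool_rot: [[1.0, 0.0, 0.0], [0.0, -1.0, -0.0], [0.0, 0.0, -1.0]]
force: [-0.1, -0.1, 0.2]
width: 0.0672
```

Request:
{"fn": "apply_moves", "kwargs": {"moves": [{"jaw":0.65,"linear":[0,0,0.001],"rot":[0,0,0]},{"jaw":0.75,"linear":[0,0,0.001],"rot":[0,0,0]},{"jaw":0.85,"linear":[0,0,0.001],"rot":[0,0,0]},{"jaw":0.95,"linear":[0,0,0.001],"rot":[0,0,0]},{"jaw":0.97,"linear":[0,0,0.001],"rot":[0,0,0]}]}}

```text
time: 26.03
eef_pos: [0.449, -0.1636, 0.141]
tool_rot: [[1.0, -0.0, 0.0], [-0.0, -1.0, -0.0], [0.0, 0.0, -1.0]]
force: [0.4, 0.1, -0.1]
width: 0.0828
```

Run:
```python
from h import *
im,c,s=look("w22")
```

```text
[ 0.449  -0.1636  0.141 ] 0.0828 26.0333
```

View pics/w22.png

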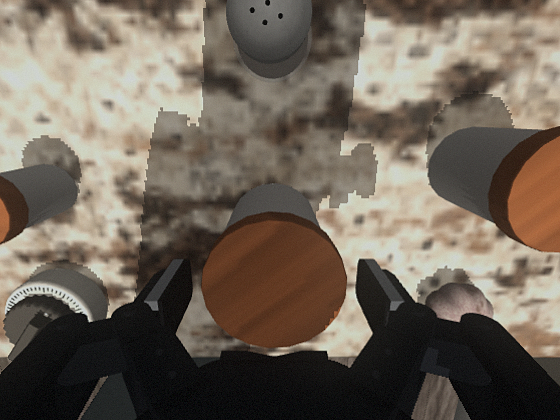

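Seated and clear of the fingers; lift away and check from the fixed cameras.

Request:
{"fn": "apply_moves", "kwargs": {"moves": [{"jaw":1,"linear":[0,0,-0.01],"rot":[0,0,0]},{"jaw":1,"linear":[0,0,-0.035],"rot":[0,0,0]},{"jaw":1,"linear":[0,0,-0.07],"rot":[0,0,0]},{"jaw":1,"linear":[0,0,-0.105],"rot":[0,0,0]},{"jaw":1,"linear":[0,0,-0.13],"rot":[0,0,0]}]}}

```text
time: 26.5
eef_pos: [0.4492, -0.1635, 0.2736]
tool_rot: [[1.0, 0.0, 0.002], [0.0, -1.0, -0.0], [0.002, 0.0, -1.0]]
force: [0.9, -0.8, -0.4]
width: 0.0854
```

Request:
{"fn": "apply_moves", "kwargs": {"moves": [{"jaw":1,"linear":[0,0.03,-0.02],"rot":[0,0,0]},{"jaw":1,"linear":[0,0.06,-0.04],"rot":[0,0,0]},{"jaw":1,"linear":[0,0.09,-0.05],"rot":[0,0,0]},{"jaw":1,"linear":[0,0.11,-0.06],"rot":[0,0,0]},{"jaw":1,"linear":[0,0.12,-0.06],"rot":[0,0,0]}]}}

```text
time: 26.92
eef_pos: [0.4488, -0.2869, 0.3327]
tool_rot: [[1.0, -0.004, 0.003], [-0.004, -1.0, -0.003], [0.003, 0.003, -1.0]]
force: [0.2, -0.6, -0.1]
width: 0.0855
```

Run:
```python
from h import *
im,c,s=look("w23")
im=snapshot("scene")[:,:,::-1]; cv2.imwrite("pics/s23.png",cv2.resize(im[150:300,230:400],None,fx=4,fy=4,interpolation=cv2.INTER_CUBIC))
im=snapshot("top")[:,:,::-1]; cv2.imwrite("pics/t23.png",cv2.resize(im[170:275,190:440],None,fx=3.2,fy=3.2,interpolation=cv2.INTER_CUBIC))
```

```text
[ 0.4488 -0.2869  0.3327] 0.0855 26.9167
```

View pics/w23.png

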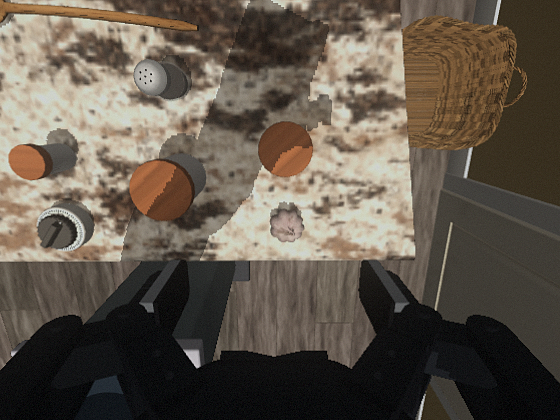

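View pics/s23.png

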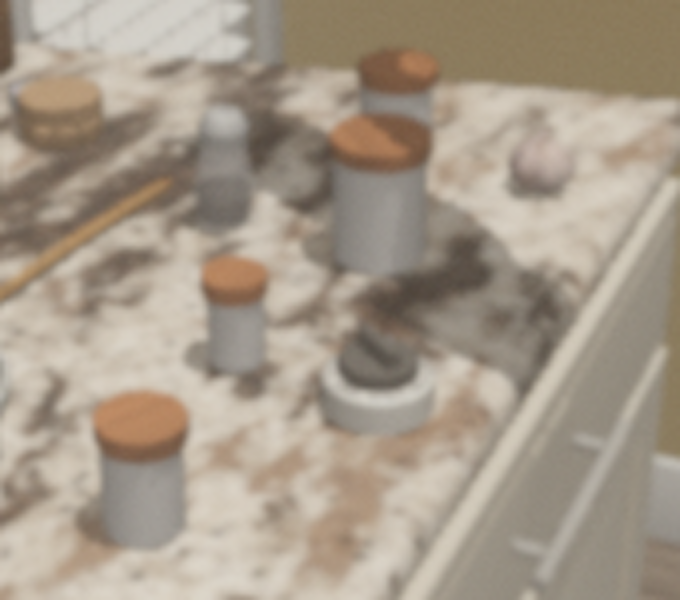

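View pics/t23.png

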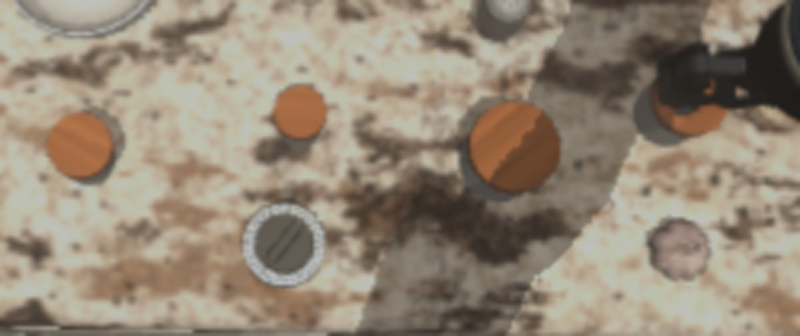

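Run:
```python
from h import *
for n,x,y,z,m in [('small',80,145.5,.072,(.4427,.1639)),('tiny',300,111,.064,(.4725,-.0043)),('large',514.5,145.5,.092,(.4462,-.1631))]:
    p=onplane('top',(x+.5)/3.2-.5+190,(y+.5)/3.2-.5+170,z); print(n,p.round(4),'vs initial mouth mm',((p[:2]-m)*1e3).round(1))
ctr_=wc([.4488,-.2869,.3327])
print('middle wrist',onplane('',285.5,149,.082,ctr_).round(4))
finish_job()
```

```text
small [0.4423 0.1639 0.072 ] vs initial mouth mm [-0.4 -0. ]
tiny [ 0.4745 -0.0031  0.064 ] vs initial mouth mm [2.  1.2]
large [ 0.4467 -0.1634  0.092 ] vs initial mouth mm [ 0.5 -0.3]
middle wrist [ 0.492  -0.2992  0.082 ]
the job is handed in; nothing more can be done
```

I took the stack apart from the top down and put each lid on its own canister. The job was handed in at about 27 s of the 109 s; no verdict is reported.

- **Scene view:** all four discs look flat on their rims. The shaker and timer look undisturbed, though I did not measure their positions.
- **Lid positions:** in the top view, the small and large lids lie within 1 mm of where their mouths were measured at the start. The tiny lid is about 2.3 mm off. The arm hid the middle lid in that view; in the wrist camera it lies about 1 mm from the mouth measured with that same camera.
- **Forces:** wrist-force readings stayed below about 4 N. The highest was 3.4 N upward while closing on the large lid at the counter, possibly the fingertips touching the counter.
- **Disagreements:** the top and wrist cameras differed by 3–6 mm in x and up to about 3 mm in y, so I lined up each grasp and placing with the wrist camera alone. My first wrist readings were about 10 mm off because the arm was still moving; I corrected them using the pose at the moment of the picture.

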